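# Uncover, close and pin a circuit-board test fixture

## Task

Lift the orange cover off the circuit board in the test fixture and drape it over the bar of the stand, left hanging there squarely on its own. Then swing the fixture's lid down onto the board, take the red-knobbed locking pin from its holder and push it down through the hole in the lid into the base until its collar is flat on the lid and the lid is fully shut. The bed under the board is sprung and lifts the lid again as soon as you let go, so finish while still holding the pin pressed down; leave the other things on the bench where they are.

Things in the scene. Friction and masses are not known exactly. Their poses are not given: they have to be found in the camera images.
- fixture: fixed test fixture, 170 x 150 mm: aluminium base 36 mm high, blue front block 56 mm high at local x -85 to -53. Origin: middle of the underside; local -x is its front, z up. Lid hinge axis: along y at x +75, z 60. In the middle a black sprung bed (52 x 72 mm, top at z 46) carries the board; it gives way 6 mm, 4 N at first plus 2 N per mm. White guide strips reach z 54.
- bore (a point): centre of the mouth of the 11 mm vertical hole in the front block of the base, 56 mm above the bench; the hole goes right through to the bench. Axes as the fixture's.
- lid (a joint): lid angle: 0 = fully shut (level), grows as it opens; starts at 1.6 to 1.85. Friction holds it where it is left, but over the last 0.07 rad its pushers press the board into the sprung bed: let go, it rises to about 0.05. Shutting takes about 8 N at the pin hole. Aluminium frame 130 mm wide, 8 mm thick, 160 mm from hinge to front edge, hinge axis in its middle plane. Cannot shut over the cover.
- lid_handle (a point): middle of the lid's yellow round handle bar, 10 mm thick, 100 mm long, parallel to the hinge, 200 mm from the hinge axis and 40 mm beyond the lid's front edge (35 mm clear gap; struts near its ends, 82 mm free between them). It lies in the lid's middle plane. Axes turn with the lid: at lid angle 0 they are the fixture's, z up.
- lid_hole (a point): centre of the 11 mm hole in the lid, at the lid's upper face (4 mm above its middle plane), 144 mm from the hinge axis and 56 mm from the handle bar. Lid shut: 64 mm above the bench, straight above the bore. Axes turn with the lid.
- board: green circuit board 56 x 76 x 4 mm lying on the sprung bed between the guides, 46 mm above the bench, underneath the cover at the start; stays there. Origin at the middle of its underside.
- cover: orange cover, a channel open downward and at both y ends, 86 (x) x 100 (y) x 45 mm plus knob, walls 3 mm, 0.16 kg. Origin midway between the lower edges of its walls; roof underside 42 mm above it, with two 8 mm deep ribs that leave a 32 mm wide seat along y for the bar. Starts over the board on the fixture base, origin 36 mm above the bench, walls to the fixture's front and rear.
- cover_knob (a point): centre of the top face of the cover's black square knob, 22 x 22 mm, 32 mm tall above the roof (the top is 77 mm above the cover's origin). Axes as the cover's.
- rail: fixed stand left or right of the fixture: steel foot 240 x 90 x 10 mm, two posts at local x +-90, and a flat aluminium bar 200 mm long along local x, 20 mm wide and high, its top 100 mm above the bench; nothing rises above it. Origin under the middle of the foot. Hung on it, the cover's length (its y) lies along the bar, its roof on the bar, its origin 58 mm above the bench.
- rail_mid (a point): middle of the top face of the bar, 100 mm above the bench; axes as the stand's.
- holder: grey plastic block 60 x 60 x 50 mm, fixed, in which the locking pin stands in an 11 mm hole; on the side of the fixture where the stand is not. Origin in the middle of its underside.
- pin: locking pin, upright in the holder at first: steel shaft 8 mm thick, 40 mm long, tapered tip; then a collar 28 mm across, 4 mm thick; then a round red knob 20 mm thick, 34 mm tall. Origin at the tip, z towards the knob. In the holder the collar lies on the block, origin 10 mm above the bench. Fully home in the shut fixture the origin is 24 mm above the bench. 0.07 kg.
- pin_collar (a point): centre of the underside of the pin's collar, 40 mm above its tip; comes to lie on the point lid_hole.
- solder_spool: bystander: blue and silver solder spool standing on end, 54 mm across, 42 mm high; origin under its middle.
- flux_bottle: bystander: amber bottle 36 mm across, 70 mm high; origin under its middle.
- screwdriver: bystander: yellow-handled screwdriver 170 mm long, lying behind the fixture; origin near its middle.
- cleaner_tin: bystander: round brass-coloured tin with a white lid, 60 mm across, 30 mm high; origin under its middle.
- capacitor: bystander: black can capacitor standing upright, 24 mm across, 36 mm high; origin under its middle.
- parts_tray: bystander: black divided tray 90 x 130 x 25 mm; origin under its middle.
Not all that is in view belongs to the job. Of the things that look like the cover, the smaller one is meant. Leave any turquoise look-alike of the pin alone.

How it is judged:
On the way, in this order (a step that is already met when the one before it is completed fails the run):
1. the cover hangs over the bar of the stand, let go (y of cover in the frame of rail between -0.014 and 0.014 m and x of cover in the frame of rail between -0.075 and 0.075 m and z of cover in the frame of rail between 0.05 and 0.066 m and angle between cover's own z axis and vertical below 0.17 rad and angle between the y axis of cover and the x axis of rail, either way round below 0.3 rad and contact force between cover and rail above 0.5 N and contact force between cover and the fingers below 0.1 N), for 0.2 s.
2. the lid is swung down onto the board (less than 0.12 rad open) (value of joint lid below 0.12 rad and horizontal distance between board and fixture below 0.01 m and z of board in the frame of fixture below 0.05 m), for 0.2 s.
3. the pin stands in the hole of the lid, its shaft in the base (horizontal distance between pin_collar and lid_hole below 0.005 m and angle between pin's own z axis and vertical below 0.12 rad and z of pin in the frame of fixture below 0.045 m), for 0.1 s.
At the end, for the whole second after the job is handed in: Cover hangs on the bar (14 mm across, 75 mm along, 10 deg tilt, 17 deg yaw), not touched; board on its bed; lid within 0.015 rad of shut; pin upright in the holes, tip under 27.5 mm above the fixture underside, held still by the fingers (3 N) and pressing the fixture with 2.5 N (all of step 1 and horizontal distance between pin_collar and lid_hole below 0.005 m and angle between pin's own z axis and vertical below 0.12 rad and horizontal distance between board and fixture below 0.01 m and z of board in the frame of fixture below 0.05 m and value of joint lid below 0.015 rad and z of pin in the frame of fixture below 0.0275 m and contact force between pin and fixture above 2.5 N and contact force between the fingers and pin above 3 N and linear speed of pin below 0.02 m/s); the arm keeps its last pose, push and grip.
It fails at once if a bystander (spool, bottle, screwdriver, tin, capacitor, tray) is moved by more than 30 mm (distance of any of solder_spool, flux_bottle, screwdriver, cleaner_tin, capacitor, parts_tray from where it was at the start of the episode above 0.03 m).
It also fails if it takes over 72 s, if anything falls off the work surface, if the arm or the gripper's body presses on something with over 40 N, if the wrist force passes 120 N, or if a joint passes its speed limit or range.

## Robot

A 7-joint arm with a two-finger parallel gripper is mounted at the origin on the work surface. World frame = base frame: x ahead of the robot, y to its left, z up, the work surface at z = 0. Lengths are in m, angles in rad, forces in N, time in s.
With the tool pointing down it reaches from about 0.35 to 0.9 m from the base axis. Payload 8.1 kg.
Tool frame: the origin (TCP) lies midway between the tips of the shut fingers; the grasp point (between the pads) lies 19 mm behind it; z points along the fingers, y is the direction in which the jaws open and shut (so a half turn about z gives the same grasp; the last joint's range is limited). The gripper opens to 92 mm and grips with 3 to 60 N. Pads are 19 mm wide; open, the fingers measure 130 mm over their backs; the gripper's body (75 mm by 190 mm) begins 47 mm behind the grasp point.
Start: joints at [-1.271, 0.434, 0.025, 1.573, -0.012, 1.134, -0.075], TCP at [0.245, 0.575, 0.227] pointing down, gripper open.
Joint ranges: [-2.62, 2.62], [-0.44, 2.09], [-1.27, 1.32], [0.08, 2.57], [-1.32, 4.46], [0.12, 2], [-2.74, 2.74]. Speed limits (rad/s): [2.22, 2.22, 3.01, 3.01, 3.14, 3.14, 3.14].

## Interface

Orientations are given as a rotation vector (axis times angle).
In Python, from cell import arm gives the robot as it stands. The module is installed in compiled form; this text tells all that it offers.
- The arm moves only by the tool jog_arm, never from a script. Its argument "increments" is a list of rows, each an object with "slide": the shift along the tool's x, y, z in mm, a list of three; "roll": the turn about the tool's z in rad; "gripper": the opening, from 0 (shut) to 1 (fully open). In form: [{"slide": [x, y, z], "roll": roll, "gripper": gripper}, ...]. A call has exactly 10 rows; each row is the pose to reach, as a shift and turn from the pose commanded when the call began, along the tool's axes at that moment; what a row does not reach only later rows make up. A row lasts 1/12 s, in which the tool goes at most 41.7 mm and 7.16 degrees, less where a joint would pass 70% of its speed; a pose out of reach is approached as far as the arm can. A call with a gripper value outside its range is refused whole. The fingers move at their own pace and stop on an object; "newtons" is the grip in N (left out, the last holds). Time passes only in rows, so rows that repeat a pose let the fingers close, or fill a call up. It gives the time, the measured TCP pose, the force and the opening at its end, in the units of the state.
- arm.observe(): the state, without advancing time (a new reading comes with each control period).
- arm.get_image(name): name is "scene" or "side" or "wrist"; returns a dict with "frame" (384x512x3 uint8, blue, green, red), "depth" (384x512 float32, m along the optical axis (not along the pixel's ray), 0 where there is no reading), "intrinsics" (3x3 intrinsics, pixels), "dist_coeffs" ([k1, k2, p1, p2, k3] as OpenCV has them; the pictures are not rectified), "R" (3x3) and "t" (3): a world point X has camera coordinates R X + t; the wrist camera has in their place "hand_eye" (4x4, takes a point from camera to tool coordinates, whose origin is the TCP and whose axes are the flange's). Camera axes: x right, y down, z forward; pixel columns grow to the right and rows downward; lengths in m; the calibration is good to about 2 mm. A picture is of the moment at which its call begins: read the wrist's pose just before it.
- arm.sign_off(): hands the job in, once; it reports no verdict.
The state is a dict: "clock": time; "joints": joint angles; "dq": joint speeds; "joint_efforts": joint torques, N m; "position": TCP position; "ee_rot": TCP orientation; "force": force on the tool from outside, world axes, zero at the start; "ft_torque": the same for the moment, N m; "width": opening from 0.0 (shut) to 1.0 (fully open).
Only numpy, scipy, OpenCV 4.12 (cv2) and the standard library are available. Lean on these libraries where they do the work, as an engineer would, in place of code of your own. Each camera call takes 0.05 s, during which the arm holds its last target.

## Working session

There is one attempt and no reset: what is moved stays moved. The work goes in short steps, Python scripts to look and compute and a tool call to move; the robot and the scene stay as the last step left them, time stands still between calls to the robot, and variables do not carry over. Pictures are saved under pics/ and viewed, and the job is handed in when it is done.

Besides the shell and the picture viewer there is one more tool, called after "Request:" as name(argument=value, ...), one argument or row to a line, values as JSON. jog_arm: Moves the arm, as the interface text tells. Its arguments: {"type":"object","properties":{"increments":{"type":"array"},"newtons":{"type":"number"}},"required":["increments"]}

```bash
mkdir -p pics; python3 - <<'E'
from cell import arm
import cv2,numpy as np,pickle
print(arm.observe())
for n in ["scene","side","wrist"]:
    d=arm.get_image(n); pickle.dump(d,open(f"{n}0.pkl","wb"))
    cv2.imwrite(f"pics/{n}0.png",d["frame"])
    print(n,d["intrinsics"],d["dist_coeffs"],d.get("R"),d.get("t"),d.get("hand_eye"), (d["depth"]>0).mean())
E
```

```text
{'clock': 0.0, 'joints': array([-1.2705701 ,  0.43519659,  0.02498748,  1.57412347, -0.01161549,
        1.13402668, -0.07511143]), 'dq': array([ 0.00097969,  0.00059182,  0.00092938,  0.00249829, -0.00178013,
       -0.00090093, -0.00035533]), 'joint_efforts': array([ 1.04026178e-04, -6.67840362e+01,  9.84897874e-01, -3.14462793e+01,
       -6.05093781e-02,  4.25470644e-02,  1.74946308e-04]), 'position': array([0.24485977, 0.57445471, 0.22595135]), 'ee_rot': array([-6.28606722e-01, -3.07786946e+00,  2.50994639e-03]), 'force': array([-0.12982802,  0.036748  , -0.06253994]), 'ft_torque': array([-0.00123111,  0.01967264,  0.02360027]), 'width': 0.9994988665514063}
scene [[393.40958553   0.         254.21052963]
 [  0.         393.40958553 181.0816456 ]
 [  0.           0.           1.        ]] [-0.05306117  0.          0.          0.          0.        ] [[-0.8125307   0.58267192  0.01695003]
 [ 0.46523633  0.66573883 -0.58339263]
 [-0.35121079 -0.46613866 -0.81201338]] [ 0.43795873 -0.22095085  1.27857244] None 0.9961039225260416
side [[346.85334717   0.         259.5112521 ]
 [  0.         346.85334717 185.96203483]
 [  0.           0.           1.        ]] [-0.01148804  0.          0.          0.          0.        ] [[-9.99134944e-01 -4.15826780e-02 -4.94282367e-04]
 [-2.33684694e-02  5.71242375e-01 -8.20448696e-01]
 [ 3.43988090e-02 -8.19727412e-01 -5.71719942e-01]] [0.55591605 0.07400588 1.03842246] None 0.9959716796875
wrist [[269.30339842   0.         254.6584947 ]
 [  0.         269.30339842 189.36141136]
 [  0.           0.           1.        ]] [-0.00295842  0.          0.          0.          0.        ] None None [[-5.14242613e-05 -9.61722664e-01 -2.74024660e-01  7.47215430e-02]
 [ 9.99999999e-01 -4.73346539e-05 -2.15362066e-05  1.70952836e-04]
 [ 7.74099558e-06 -2.74024660e-01  9.61722666e-01 -1.57454437e-01]
 [ 0.00000000e+00  0.00000000e+00  0.00000000e+00  1.00000000e+00]] 0.99371337890625
```

View pics/scene0.png

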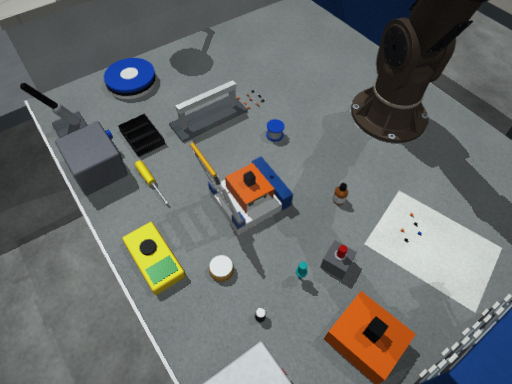

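View pics/side0.png

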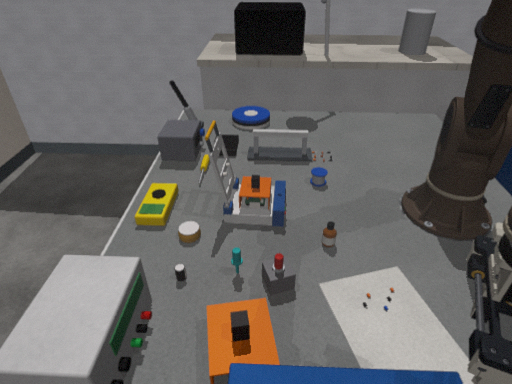

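View pics/wrist0.png

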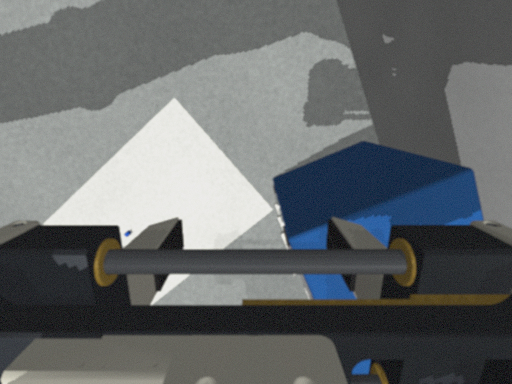

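The scene view shows the fixture with its lid up at about (250,190), with the small orange cover and black knob at (250,180). The stand is at (210,110). The pin candidates are the red knob in the grey block at (342,252) and the turquoise look-alike at (302,268). The larger cover is at (370,340). The side view shows the small cover at (255,190), the red pin at (279,262), the turquoise one at (237,257) and the big cover at (240,340).

```bash
cat > h.py <<'E'
import numpy as np,cv2,pickle
from scipy.spatial.transform import Rotation as Ro
def load(n): return pickle.load(open(n+".pkl","rb"))
def pose(d,st=None):
    if d.get("R") is not None: return np.array(d["R"]),np.array(d["t"])
    H=np.array(d["hand_eye"]); T=np.eye(4); T[:3,:3]=Ro.from_rotvec(st["ee_rot"]).as_matrix(); T[:3,3]=st["position"]
    M=np.linalg.inv(T@H); return M[:3,:3],M[:3,3]
def rays(d,px,st=None):
    R,t=pose(d,st); u=cv2.undistortPoints(np.array(px,float).reshape(-1,1,2),np.array(d["intrinsics"]),np.array(d["dist_coeffs"]))[:,0]
    v=np.c_[u,np.ones(len(u))]@R; return -R.T@t, v   # v scaled so cam z=1
def plane(d,px,z,st=None):
    c,v=rays(d,px,st); return c+v*((z-c[2])/v[:,2])[:,None]
def tri(d1,p1,d2,p2,s1=None,s2=None):
    c1,v1=rays(d1,[p1],s1); c2,v2=rays(d2,[p2],s2); A=np.c_[v1[0],-v2[0]]
    k=np.linalg.lstsq(A,c2-c1,rcond=None)[0]; a=c1+v1[0]*k[0]; b=c2+v2[0]*k[1]; return (a+b)/2,np.linalg.norm(a-b)
def cloud(d,mask,st=None):
    ys,xs=np.nonzero(mask&(d["depth"]>0)); c,v=rays(d,np.c_[xs,ys],st); return c+v*d["depth"][ys,xs][:,None],np.c_[xs,ys]
def hsv(d): return cv2.cvtColor(d["frame"],cv2.COLOR_BGR2HSV)
def proj(d,X,st=None):
    R,t=pose(d,st); return cv2.projectPoints(np.array(X,float).reshape(-1,3),cv2.Rodrigues(R)[0],t,np.array(d["intrinsics"]),np.array(d["dist_coeffs"]))[0][:,0]
def crop(d,x0,y0,x1,y1,name,s=4):
    cv2.imwrite(f"pics/{name}.png",cv2.resize(d["frame"][y0:y1,x0:x1],None,fx=s,fy=s,interpolation=cv2.INTER_CUBIC))
E
python3 - <<'E'
from h import *
s=load("scene0");d=load("side0")
crop(s,160,70,310,235,"c1",3.6)
crop(s,280,220,380,300,"c2",6)
crop(d,190,110,330,240,"c3",4.5)
crop(d,210,225,320,305,"c4",6)
for n,D in(("scene",s),("side",d)):
    h=hsv(D); red=((h[...,0]<6)|(h[...,0]>174))&(h[...,1]>150)&(h[...,2]>60)
    org=(h[...,0]>=6)&(h[...,0]<14)&(h[...,1]>170)&(h[...,2]>80)
    blue=(h[...,0]>100)&(h[...,0]<125)&(h[...,1]>150)
    for nm,m in(("red",red),("org",org),("blue",blue)):
        k,l,st,ce=cv2.connectedComponentsWithStats(m.astype(np.uint8))
        for i in range(1,k):
            if st[i,4]>40:
                P,_=cloud(D,l==i); print(n,nm,st[i],ce[i].round(1),np.percentile(P,[5,50,95],axis=0).round(3).tolist())
E
```

```text
scene red [337 245  10  13  92] [341.8 250.9] [[0.494, 0.284, 0.061], [0.504, 0.293, 0.085], [0.509, 0.299, 0.09]]
scene org [226 163  48  42 970] [249.3 184.4] [[0.526, -0.033, 0.076], [0.571, 0.022, 0.079], [0.607, 0.059, 0.082]]
scene org [335 187  12  10  56] [340.3 192.1] [[0.36, 0.143, 0.042], [0.373, 0.158, 0.046], [0.379, 0.167, 0.055]]
scene org [ 324  291   91   93 4124] [369.  338.3] [[0.517, 0.403, 0.024], [0.587, 0.471, 0.062], [0.635, 0.53, 0.065]]
scene blue [ 313    0  104   45 2237] [368.1  13.6] [[-0.788, -1.041, -0.399], [-0.776, -0.736, -0.295], [-0.767, -0.551, -0.14]]
scene blue [ 104   58   51   36 1257] [129.2  75.7] [[0.551, -0.686, 0.026], [0.626, -0.601, 0.037], [0.692, -0.538, 0.04]]
scene blue [266 119  18  22 233] [274.8 127.9] [[0.342, -0.159, 0.001], [0.366, -0.136, 0.04], [0.387, -0.114, 0.043]]
scene blue [253 157  39  53 607] [274.9 182.5] [[0.482, -0.047, 0.025], [0.497, 0.041, 0.054], [0.513, 0.093, 0.057]]
scene blue [ 422  308   90   76 2966] [484.7 358.8] [[0.419, 0.593, 0.178], [0.497, 0.613, 0.2], [0.568, 0.652, 0.202]]
side red [275 254   8 
[... 336 characters left out ...]
298   72   86 2907] [242.9 336. ] [[0.515, 0.401, 0.062], [0.558, 0.472, 0.063], [0.628, 0.522, 0.065]]
side blue [232 106  38  17 417] [250.2 114.5] [[0.553, -0.687, 0.032], [0.624, -0.591, 0.039], [0.692, -0.538, 0.042]]
side blue [496 154  16  34 235] [505.9 171.1] [[-0.779, -0.88, -0.438], [-0.773, -0.839, -0.371], [-0.766, -0.778, -0.289]]
side blue [312 168  15   8 102] [318.9 171.6] [[0.347, -0.157, 0.04], [0.367, -0.135, 0.043], [0.387, -0.115, 0.044]]
side blue [274 181  11  31 273] [279.3 195.8] [[0.484, -0.047, 0.055], [0.499, 0.025, 0.057], [0.511, 0.084, 0.059]]
side blue [ 228  364  234   20 3616] [332.9 375.5] [[0.295, 0.593, 0.198], [0.444, 0.603, 0.2], [0.559, 0.613, 0.201]]
```

```bash
ls -la pics
```

```text
total 2112
drwxr-xr-x 2 agent agent   4096 Dec  7 14:28 .
drwxr-xr-x 3 agent agent   4096 Dec  7 14:28 ..
-rw-r--r-- 1 agent agent 314343 Dec  7 14:28 c1.png
-rw-r--r-- 1 agent agent 215249 Dec  7 14:28 c2.png
-rw-r--r-- 1 agent agent 400454 Dec  7 14:28 c3.png
-rw-r--r-- 1 agent agent 264926 Dec  7 14:28 c4.png
-rw-r--r-- 1 agent agent 288062 Dec  7 14:27 scene0.png
-rw-r--r-- 1 agent agent 330269 Dec  7 14:27 side0.png
-rw-r--r-- 1 agent agent 329423 Dec  7 14:27 wrist0.png
```

View pics/c1.png

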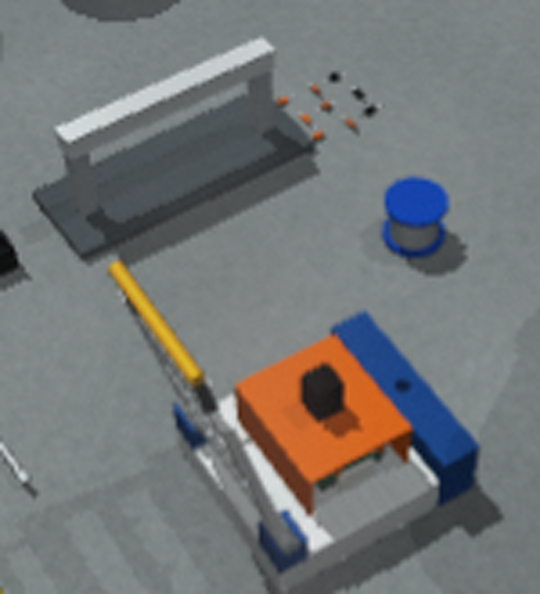

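View pics/c3.png

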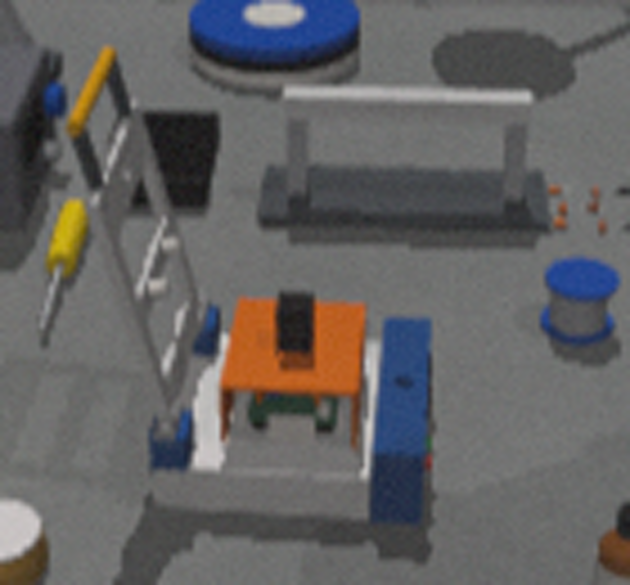

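View pics/c2.png

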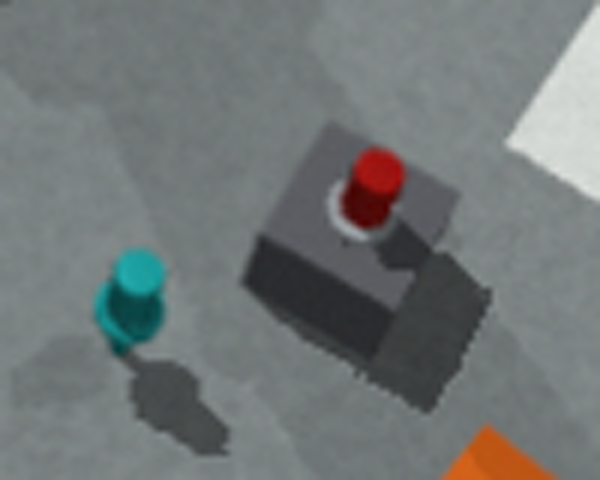

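View pics/c4.png

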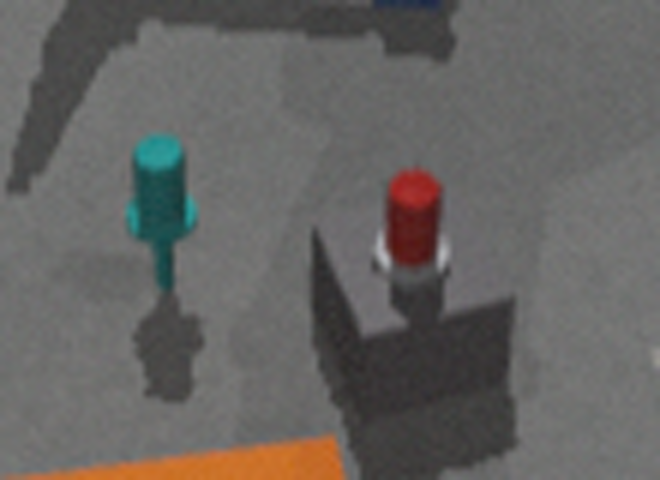

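The enlarged crops settle the candidates. There are two orange covers; the one meant is the smaller, on the fixture over the green board (scene (250,180)), not the big one at (370,340). There are two pins; the one meant has the red knob and stands in the grey block (scene (342,252)), not the turquoise one at (302,268). The bore shows as a dark dot on the blue block.

```bash
python3 - <<'E'
from h import *
s=load("scene0");d=load("side0")
# windows
def comp(m,w):
    x0,y0,x1,y1=w; M=np.zeros(m.shape,np.uint8); M[y0:y1,x0:x1]=m[y0:y1,x0:x1]
    k,l,st,ce=cv2.connectedComponentsWithStats(M); i=1+np.argmax(st[1:,4]); return l==i,st[i],ce[i]
def rect(D,m,z):
    ys,xs=np.nonzero(m); P=plane(D,np.c_[xs,ys],z)[:,:2]; r=cv2.minAreaRect((P*1000).astype(np.float32)); return np.round(r[0],1),np.round(r[1],1),round(r[2],1)
H={}
W={"scene":dict(bar=(170,78,242,112),roof=(224,160,280,208),knob=(236,166,262,190),bore=(264,170,282,182),handle=(188,138,220,178),red=(333,240,358,262),block=(250,150,296,212)),
   "side":dict(bar=(248,126,312,136),roof=(236,172,276,200),knob=(246,172,266,190),bore=(274,188,286,202),handle=(203,118,219,142),red=(270,250,290,272),block=(270,178,290,230))}
cen={}
for n,D in(("scene",s),("side",d)):
    h=hsv(D);w=W[n];S=h[...,1].astype(int);V=h[...,2].astype(int);Hh=h[...,0]
    m,st,ce=comp((V>(165 if n=="scene" else 150))&(S<40),w["bar"]); print(n,"bar",st,ce.round(1),rect(D,m,.1)); cen[n,"bar"]=ce
    m,st,ce=comp((Hh>4)&(Hh<14)&(S>150),w["roof"])
    P,px=cloud(D,m); k=abs(P[:,2]-.08)<.006; mm=np.zeros_like(m); mm[px[k,1],px[k,0]]=1; print(" roof",rect(D,mm,.081),"z med",np.median(P[k,2]).round(4))
    m,st,ce=comp((V<70),w["knob"]); print(" knob",st,ce.round(1)); P,px=cloud(D,m); k=P[:,2]>.107;print("   top pts",k.sum(),np.median(P[k],0).round(4)); cen[n,"knob"]=px[k].mean(0)
    m,st,ce=comp((V<75),w["bore"]); print(" bore",st,ce.round(1),plane(D,[ce],.056).round(4)); cen[n,"bore"]=ce
    m,st,ce=comp((Hh>15)&(Hh<30)&(S>140)&(V>90),w["handle"]); print(" handle",st,ce.round(1));cen[n,"handle"]=ce
    P,px=cloud(D,m); o=np.argsort(px[:,1]); print("   ends",np.median(P[o[:15]],0).round(3),np.median(P[o[-15:]],0).round(3),"med",np.median(P,0).round(3))
    for q,kk in(("a",o[:12]),("b",o[-12:])): cen[n,"h"+q]=px[kk].mean(0)
    m,st,ce=comp(((Hh<6)|(Hh>174))&(S>130),w["red"]); P,px=cloud(D,m); k=P[:,2]>.086; print(" red",st,ce.round(1),"top",k.sum(),px[k].mean(0).round(1),np.mean(P[k],0).round(4),plane(D,[px[k].mean(0)],.088).round(4)); cen[n,"red"]=px[k].mean(0)
    m,st,ce=comp((Hh>100)&(Hh<125)&(S>130),w["block"]);P,px=cloud(D,m); k=abs(P[:,2]-.056)<.005; mm=np.zeros_like(m); mm[px[k,1],px[k,0]]=1; print(" block",rect(D,mm,.056))
for f in("bar","knob","bore","handle","ha","hb","red"):
    p,e=tri(s,cen["scene",f],d,cen["side",f]); print(f,p.round(4),"gap",round(e,4))
E
```

```text
scene bar [175  80  61  29 308] [204.8  94.3] (array([ 492.2, -316.1]), array([ 20.2, 197.9]), 89.5)
 roof (array([567.3,  14.7]), array([100.1,  87.3]), 87.4) z med 0.0795
 knob [244 172  11  15 127] [249.1 178.8]
   top pts 63 [0.5666 0.0152 0.1114]
 bore [270 176   3   2   6] [271.  176.5] [[0.4963 0.0158 0.056 ]]
 handle [190 143  26  34 170] [202.9 159.4]
   ends [ 0.682 -0.038  0.257] [0.687 0.057 0.257] med [0.685 0.01  0.258]
 red [337 245  10  13  95] [341.6 251. ] top 42 [342.7 248.1] [0.4996 0.2901 0.0879] [[0.4996 0.2902 0.088 ]]
 block (array([497. ,  19.8]), array([151.5,  32.2]), 87.5)
side bar [253 129  55   4 127] [279.4 130.5] (array([ 495.4, -319.4]), array([ 20.3, 195.9]), 89.1)
 roof (array([568.5,  12.7]), array([104.7,  85.7]), 87.8) z med 0.0823
 knob [252 175   7  14  91] [255.  181.1]
   top pts 41 [0.5685 0.0168 0.1136]
 bore [285 195   1   7   7] [285. 198.] [[0.4817 0.0312 0.056 ]]
 handle [205 121  11  19  67] [209.6 130.1]
   ends [ 0.683 -0.024  0.26 ] [0.687 0.054 0.258] med [0.685 0.02  0.26 ]
 red [275 253   8  16 110] [278.4 260.6] top 42 [278.6 256.3] [0.5021 0.2906 0.0887] [[0.502 0.29  0.088]]
 block (array([498.1,  17.8]), array([149. ,  29.6]), 87.6)
bar [ 0.4973 -0.3135  0.1025] gap 0.0002
knob [0.5684 0.0164 0.1145] gap 0.0004
bore [4.818e-01 1.000e-04 3.080e-02] gap 0.0045
handle [0.6855 0.0114 0.2573] gap 0.0021
ha [ 0.6836 -0.0382  0.2567] gap 0.0038
hb [0.6874 0.0572 0.2585] gap 0.0014
red [0.5015 0.2912 0.0901] gap 0.0017
```

Two-view heights agree with the text: knob top 114 mm (113 expected), bar 102 mm (100 expected), red knob top 90 mm (88 expected), and the roof and block rectangles match the given sizes. The fixture is yawed by about -2.5°, and the lid angle is about 1.79. I'll approach above the cover next.

```bash
cat > go.py <<'E'
import sys,json
from h import *
from cell import arm
# usage: go.py x y z yawdeg ; yaw = heading of tool x axis in world (deg)
def plan(x,y,z,yaw):
    st=arm.observe(); R=Ro.from_rotvec(st["ee_rot"]).as_matrix()
    sl=R.T@(np.array([x,y,z])-st["position"])*1000
    cy=np.degrees(np.arctan2(R[1,0],R[0,0])); dy=(yaw-cy+180)%360-180
    print("t",round(st["clock"],2),"pos",(st["position"]*1000).round(1),"yaw",round(cy,2),"tilt",np.degrees(np.arccos(-R[2,2])).round(2),"F",st["force"].round(1),"w",round(st["width"]*92,1),"j",st["joints"].round(2))
    print("slide",sl.round(1),"roll",round(-np.radians(dy),4))
if __name__=="__main__": plan(*map(float,sys.argv[1:5]))
E
python3 go.py .567 .016 .25 177.5
```

```text
t 0.15 pos [244.9 574.6 226.1] yaw 156.92 tilt 0.07 F [-0.4  0.6  0.3] w 92.1 j [-1.27  0.44  0.02  1.57 -0.01  1.13 -0.08]
slide [-515.3 -387.6  -23.3] roll -0.3592
```

Request:
jog_arm(
  increments=[
    {"slide": [-33, -25, -10], "roll": -0.06, "gripper": 1},
    {"slide": [-66, -50, -20], "roll": -0.12, "gripper": 1},
    {"slide": [-99, -75, -24], "roll": -0.18, "gripper": 1},
    {"slide": [-132, -100, -24], "roll": -0.24, "gripper": 1},
    {"slide": [-165, -125, -24], "roll": -0.3, "gripper": 1},
    {"slide": [-198, -150, -24], "roll": -0.36, "gripper": 1},
    {"slide": [-231, -174, -24], "roll": -0.36, "gripper": 1},
    {"slide": [-264, -199, -24], "roll": -0.36, "gripper": 1},
    {"slide": [-297, -224, -24], "roll": -0.36, "gripper": 1},
    {"slide": [-330, -248, -24], "roll": -0.36, "gripper": 1},
  ],
)

```text
clock: 0.98
position: [0.4518, 0.2153, 0.2508]
ee_rot: [0.068, 3.141, 0.0]
force: [1.5, 0.1, -1.0]
width: 1.001
```

```bash
python3 go.py .567 .016 .25 177.5
```

```text
t 0.98 pos [451.8 215.3 250.8] yaw 177.54 tilt 0.01 F [ 1.5  0.1 -1. ] w 92.1 j [-0.66  0.21  0.13  1.84 -0.03  1.09  1.01]
slide [-123.6 -194.1    0.8] roll 0.0006
```

Request:
jog_arm(
  increments=[
    {"slide": [-22, -34, 0], "roll": 0, "gripper": 1},
    {"slide": [-44, -68, 0], "roll": 0, "gripper": 1},
    {"slide": [-66, -102, 0], "roll": 0, "gripper": 1},
    {"slide": [-88, -136, 0], "roll": 0, "gripper": 1},
    {"slide": [-110, -170, 0], "roll": 0, "gripper": 1},
    {"slide": [-120, -186, 0], "roll": 0, "gripper": 1},
    {"slide": [-123, -194, 0], "roll": 0, "gripper": 1},
    {"slide": [-123, -194, 0], "roll": 0, "gripper": 1},
    {"slide": [-123, -194, 0], "roll": 0, "gripper": 1},
    {"slide": [-123, -194, 0], "roll": 0, "gripper": 1},
  ],
)

```text
clock: 1.82
position: [0.5652, 0.0205, 0.2506]
ee_rot: [-0.063, -3.14, -0.002]
force: [-0.3, -0.5, -0.2]
width: 1.001
```

```bash
cat > snap.py <<'E'
import sys
from h import *
from cell import arm
n,k=sys.argv[1],sys.argv[2]
st=arm.observe(); d=arm.get_image(n); d["st"]=st; pickle.dump(d,open(f"{k}.pkl","wb")); cv2.imwrite(f"pics/{k}.png",d["frame"])
E
python3 go.py .567 .016 .086 177.5; python3 snap.py wrist w1
```

```text
t 1.82 pos [565.2  20.5 250.6] yaw 177.69 tilt 0.07 F [-0.3 -0.5 -0.2] w 92.1 j [-0.32  0.32  0.25  1.7  -0.09  1.13  1.49]
slide [ -2.1  -4.6 164.6] roll 0.0033
```

View pics/w1.png

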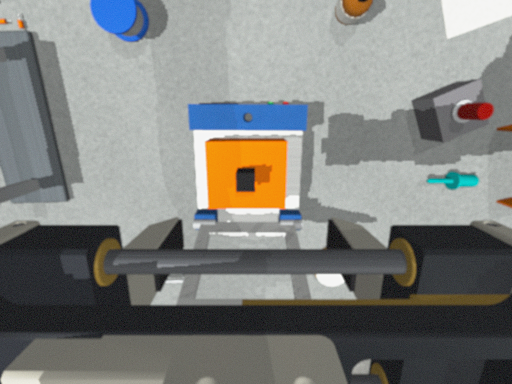

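The wrist view shows the cover at (246,175), its knob at (246,180), the bore at (248,117), the red pin at (480,110) and the bar of the stand at the left edge (10,110).

```bash
python3 - <<'E'
from h import *
D=load("w1");st=D["st"];h=hsv(D);S=h[...,1].astype(int);V=h[...,2].astype(int);Hh=h[...,0]
def win(m,w):
    x0,y0,x1,y1=w; M=np.zeros(m.shape,np.uint8); M[y0:y1,x0:x1]=m[y0:y1,x0:x1]
    k,l,s,ce=cv2.connectedComponentsWithStats(M); i=1+np.argmax(s[1:,4]); return l==i,s[i],ce[i]
def rect(m,z):
    ys,xs=np.nonzero(m); P=plane(D,np.c_[xs,ys],z,st)[:,:2]; r=cv2.minAreaRect((P*1000).astype(np.float32)); return np.round(r[0],1),np.round(r[1],1),round(r[2],1)
m,s,ce=win(V<60,(228,160,266,198)); P,px=cloud(D,m,st); k=P[:,2]>.105
mm=np.zeros_like(m); mm[px[k,1],px[k,0]]=1
print("knob",s,ce,k.sum(),np.median(P[k],0).round(4),rect(mm,.113), plane(D,[px[k].mean(0)],.113,st).round(4))
m,s,ce=win((Hh>4)&(Hh<16)&(S>150),(190,130,300,212)); P,px=cloud(D,m,st); k=abs(P[:,2]-.081)<.005
mm=np.zeros_like(m); mm[px[k,1],px[k,0]]=1; print("roof",rect(mm,.081),np.median(P[:,2]))
m,s,ce=win(V<80,(240,109,257,125)); print("bore",s,ce,plane(D,[ce],.056,st).round(4))
m,s,ce=win((Hh>100)&(Hh<125)&(S>130),(180,98,312,132)); P,px=cloud(D,m,st); k=abs(P[:,2]-.056)<.006
mm=np.zeros_like(m); mm[px[k,1],px[k,0]]=1; print("block",rect(mm,.056),np.median(P[:,2]))
m,s,ce=win(((Hh<6)|(Hh>174))&(S>130),(455,95,500,125)); P,px=cloud(D,m,st); k=P[:,2]>.086; print("red",k.sum(),plane(D,[px[k].mean(0)],.088,st).round(4),P[k].mean(0).round(4))
crop(D,180,90,320,225,"w1c",5)
E
```

```text
knob [238 169  16  21 326] [245.31595092 178.90490798] 278 [0.5635 0.0105 0.1124] (array([563.9,  10.7]), array([17.1, 19.8]), 87.6) [[0.5637 0.0106 0.113 ]]
roof (array([569.5,  19.2]), array([35.2, 48.1]), 1.2) 0.08072825757868474Traceback (most recent call last):
  File "<stdin>", line 13, in <module>
  File "<stdin>", line 5, in win
    return _wrapfunc(a, 'argmax', axis=axis, out=out, **kwds)
    return bound(*args, **kwds)
ValueError: attempt to get argmax of an empty sequence
```

```bash
python3 go.py .567 .016 .086 177.5; python3 snap.py wrist w2; python3 go.py .567 .016 .086 177.5; cat > wm.py <<'E'
import sys
from h import *
D=load(sys.argv[1]);st=D["st"];h=hsv(D);S=h[...,1].astype(int);V=h[...,2].astype(int);Hh=h[...,0]
def win(m,w):
    x0,y0,x1,y1=w; M=np.zeros(m.shape,np.uint8); M[y0:y1,x0:x1]=m[y0:y1,x0:x1]
    k,l,s,ce=cv2.connectedComponentsWithStats(M); i=1+np.argmax(s[1:,4]); return l==i,s[i],ce[i]
def rect(m,z):
    ys,xs=np.nonzero(m); P=plane(D,np.c_[xs,ys],z,st)[:,:2]; r=cv2.minAreaRect((P*1000).astype(np.float32)); return np.round(r[0],1),np.round(r[1],1),round(r[2],1)
E
cat > a.py <<'E'
from wm import *
m,s,ce=win(V<60,(228,160,266,198)); P,px=cloud(D,m,st); k=P[:,2]>.105
mm=np.zeros_like(m); mm[px[k,1],px[k,0]]=1
print("knob",s,ce,k.sum(),np.median(P[k],0).round(4),rect(mm,.113), plane(D,[px[k].mean(0)],.113,st).round(4))
m,s,ce=win((Hh>2)&(Hh<20)&(S>120)&(V>150),(190,130,300,212)); P,px=cloud(D,m,st); k=abs(P[:,2]-.081)<.008
mm=np.zeros_like(m); mm[px[k,1],px[k,0]]=1; print("roof",rect(mm,.081),np.median(P[:,2]),s)
print(V[112:123,242:255])
m,s,ce=win((Hh>100)&(Hh<125)&(S>130),(180,98,312,132)); P,px=cloud(D,m,st); k=abs(P[:,2]-.056)<.008
mm=np.zeros_like(m); mm[px[k,1],px[k,0]]=1; print("block",rect(mm,.056),np.median(P[:,2]))
m,s,ce=win(((Hh<6)|(Hh>174))&(S>130),(455,95,500,125)); P,px=cloud(D,m,st); k=P[:,2]>.084; print("red",k.sum(),plane(D,[px[k].mean(0)],.088,st).round(4),P[k].mean(0).round(4))
crop(D,180,90,320,225,"w1c",5)
E
python3 a.py w2
```

```text
t 1.87 pos [565.3  20.6 250.7] yaw 177.71 tilt 0.07 F [ 0.   0.2 -0.5] w 91.9 j [-0.32  0.32  0.25  1.7  -0.09  1.13  1.49]
slide [ -2.   -4.7 164.7] roll 0.0037
t 1.92 pos [565.4  20.4 250.8] yaw 177.71 tilt 0.05 F [-0.4  0.5  1.4] w 91.8 j [-0.32  0.32  0.25  1.7  -0.09  1.13  1.49]
slide [ -1.9  -4.5 164.7] roll 0.0037
knob [238 169  16  21 325] [245.33230769 178.87384615] 278 [0.5635 0.0106 0.1124] (array([563.5,  10.9]), array([16.9, 21.1]), 86.7) [[0.5637 0.0107 0.113 ]]
roof (array([565.6,  10.5]), array([98.8, 85.4]), 87.7) 0.08049905908659435 [ 205  140   82   70 4996]
[[199 200 193 181 172 164 171 179 188 193 200 197 198]
 [194 190 170 149 135 129 134 151 162 186 195 194 197]
 [189 169 137 118 105 113 114 121 143 168 186 192 199]
 [185 157 118 103 104 112 113 114 119 145 173 192 197]
 [180 143 106  99 111 110 115 113 111 132 167 190 195]
 [170 139 104 103 110 112 111 114 111 127 168 188 194]
 [177 137 102  98 105 113 113 114 112 130 167 189 194]
 [189 155 114  97  97 105 108 105 117 139 175 187 196]
 [191 174 136 107  99 101 101 111 130 161 180 194 193]
 [198 190 166 151 129 125 128 141 164 179 194 196 195]
 [198 201 191 184 171 166 169 177 188 193 197 192 196]]
block (array([495.1,  15. ]), array([148.5,  30.5]), 87.7) 0.05552575811757854
red 235 [[0.4989 0.2862 0.088 ]] [0.4989 0.2869 0.0872]
```

View pics/w1c.png

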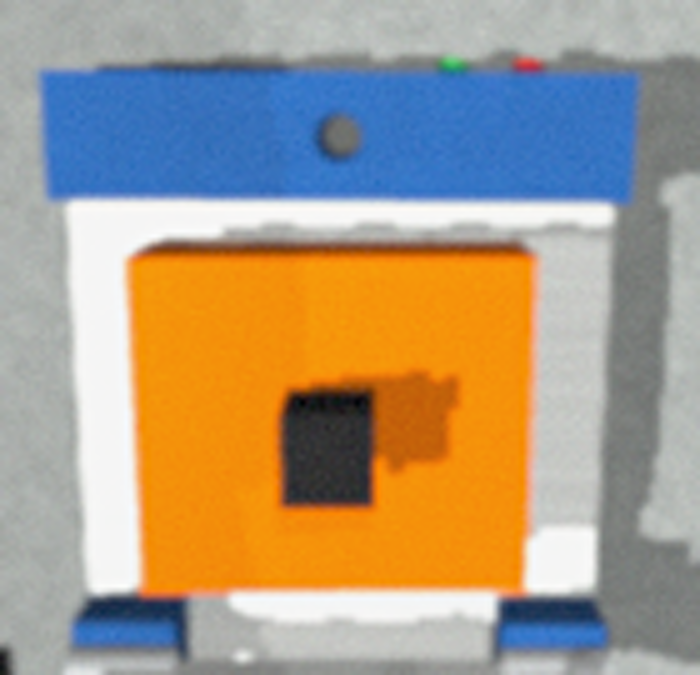

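```bash
python3 go.py .565 .0115 .086 177.6
```

```text
t 1.92 pos [565.4  20.4 250.8] yaw 177.71 tilt 0.05 F [-0.4  0.5  1.4] w 91.8 j [-0.32  0.32  0.25  1.7  -0.09  1.13  1.49]
slide [ -0.   -9.1 164.7] roll 0.0019
```

Request:
jog_arm(
  increments=[
    {"slide": [0, -9, 30], "roll": 0, "gripper": 1},
    {"slide": [0, -9, 65], "roll": 0, "gripper": 1},
    {"slide": [0, -9, 100], "roll": 0, "gripper": 1},
    {"slide": [0, -9, 130], "roll": 0, "gripper": 1},
    {"slide": [0, -9, 150], "roll": 0, "gripper": 1},
    {"slide": [0, -9, 160], "roll": 0, "gripper": 1},
    {"slide": [0, -9, 164], "roll": 0, "gripper": 1},
    {"slide": [0, -9, 164], "roll": 0, "gripper": 1},
    {"slide": [0, -9, 164], "roll": 0, "gripper": 0.6},
    {"slide": [0, -9, 164], "roll": 0, "gripper": 0.4},
  ],
)

```text
clock: 2.75
position: [0.5666, 0.0096, 0.0882]
ee_rot: [0.067, 3.138, 0.001]
force: [-0.4, 0.3, -0.7]
width: 0.903
```

```bash
python3 go.py .565 .0115 .086 177.6;python3 snap.py wrist w3
```

```text
t 2.75 pos [566.6   9.6  88.2] yaw 177.56 tilt 0.15 F [-0.4  0.3 -0.7] w 83.1 j [-0.27  0.5   0.22  1.89 -0.15  0.77  1.56]
slide [1.7 1.8 2.2] roll -0.0007
```

View pics/w3.png

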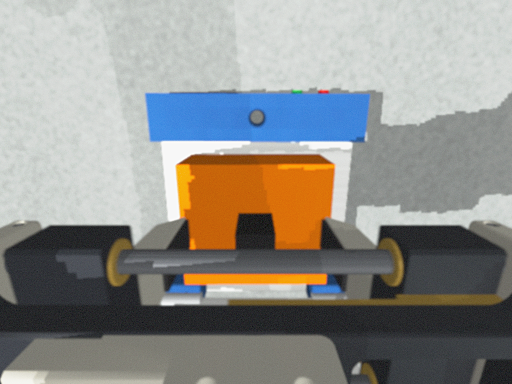

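The knob at (255,230) sits midway between the finger tips, so I close.

Request:
jog_arm(
  increments=[
    {"slide": [0, 0, 0], "roll": 0, "gripper": 0.1},
    {"slide": [0, 0, 0], "roll": 0, "gripper": 0},
    {"slide": [0, 0, 0], "roll": 0, "gripper": 0},
    {"slide": [0, 0, 0], "roll": 0, "gripper": 0},
    {"slide": [0, 0, 0], "roll": 0, "gripper": 0},
    {"slide": [0, 0, 0], "roll": 0, "gripper": 0},
    {"slide": [0, 0, 0], "roll": 0, "gripper": 0},
    {"slide": [0, 0, 0], "roll": 0, "gripper": 0},
    {"slide": [0, 0, 0], "roll": 0, "gripper": 0},
    {"slide": [0, 0, 0], "roll": 0, "gripper": 0},
  ],
  newtons=30,
)

```text
clock: 3.63
position: [0.5655, 0.0095, 0.0867]
ee_rot: [-0.067, -3.141, -0.0]
force: [0.3, 0.7, -1.5]
width: 0.238
```

```bash
python3 go.py .565 .0115 .21 177.6;python3 snap.py wrist w4
```

```text
t 3.63 pos [565.5   9.5  86.7] yaw 177.55 tilt 0.0 F [ 0.3  0.7 -1.5] w 21.9 j [-0.27  0.5   0.22  1.89 -0.15  0.77  1.56]
slide [   0.6    2.  -123.3] roll -0.0009
```

View pics/w4.png

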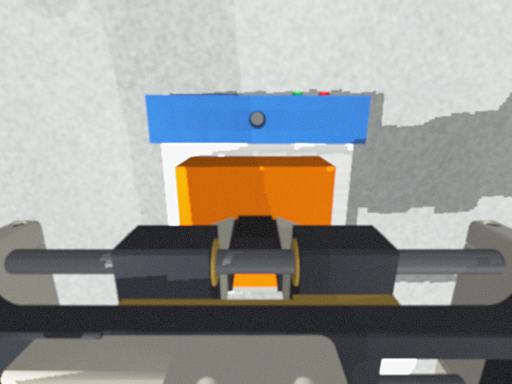

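Gripped at 21.9 mm (knob 22 mm). I lift, then move toward the stand to look at the bar from the wrist.

Request:
jog_arm(
  increments=[
    {"slide": [0, 0, -8], "roll": 0, "gripper": 0},
    {"slide": [0, 0, -20], "roll": 0, "gripper": 0},
    {"slide": [0, 0, -40], "roll": 0, "gripper": 0},
    {"slide": [0, 0, -70], "roll": 0, "gripper": 0},
    {"slide": [0, 0, -100], "roll": 0, "gripper": 0},
    {"slide": [0, 0, -130], "roll": 0, "gripper": 0},
    {"slide": [0, -15, -155], "roll": 0, "gripper": 0},
    {"slide": [0, -45, -163], "roll": 0, "gripper": 0},
    {"slide": [0, -80, -163], "roll": 0, "gripper": 0},
    {"slide": [0, -115, -163], "roll": 0, "gripper": 0},
  ],
)

```text
clock: 4.52
position: [0.5607, -0.1063, 0.2513]
ee_rot: [0.064, 3.139, 0.0]
force: [0.6, -0.3, -1.7]
width: 0.236
```

Request:
jog_arm(
  increments=[
    {"slide": [0, -25, 0], "roll": 0, "gripper": 0},
    {"slide": [0, -45, 0], "roll": 0, "gripper": 0},
    {"slide": [0, -60, 0], "roll": 0, "gripper": 0},
    {"slide": [0, -65, 0], "roll": 0, "gripper": 0},
    {"slide": [0, -65, 0], "roll": 0, "gripper": 0},
    {"slide": [0, -65, 0], "roll": 0, "gripper": 0},
    {"slide": [0, -65, 0], "roll": 0, "gripper": 0},
    {"slide": [0, -65, 0], "roll": 0, "gripper": 0},
    {"slide": [0, -65, 0], "roll": 0, "gripper": 0},
    {"slide": [0, -65, 0], "roll": 0, "gripper": 0},
  ],
)

```text
clock: 5.35
position: [0.558, -0.1697, 0.2497]
ee_rot: [-0.065, -3.141, -0.0]
force: [0.1, 0.2, -2.8]
width: 0.235
```

```bash
python3 snap.py wrist w5; python3 go.py .494 -.32 .18 89.3
```

```text
t 5.4 pos [ 557.9 -169.9  249.7] yaw 177.59 tilt 0.01 F [-0.4 -0.7 -1.4] w 21.8 j [-0.03  0.35  0.32  1.67 -0.12  1.14  1.85]
slide [  57.6 -152.7   69.7] roll 1.541
```

View pics/w5.png

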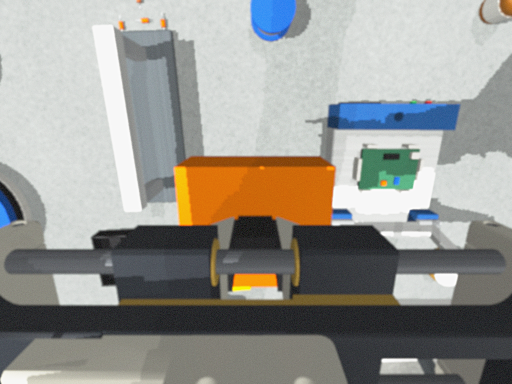

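The cover is held level, and the board is left on its bed at (388,168). The bar is the white strip from (105,28) to (132,210).

```bash
cat > b.py <<'E'
from wm import *
m,s,ce=win((V>200)&(S<40),(85,18,150,220)); print(s,ce)
P,px=cloud(D,m,st); k=abs(P[:,2]-.1)<.006; print(np.median(P[k],0).round(4),k.sum(),len(k),np.percentile(P[:,2],[5,50,95]).round(4))
mm=np.zeros_like(m); mm[px[k,1],px[k,0]]=1; print("bar",rect(mm,.1)); print("all",rect(m,.1))
m,s,ce=win((Hh>100)&(Hh<125)&(S>130),(320,98,470,132)); P,px=cloud(D,m,st); k=abs(P[:,2]-.056)<.008
mm=np.zeros_like(m); mm[px[k,1],px[k,0]]=1; print("block",rect(mm,.056),np.median(P[:,2]))
crop(D,85,15,185,220,"w5c",2.9)
b,g=None,None
M=(V<150)*1; 
m,s,ce=win(V<140,(392,112,406,124)); print("bore",s,ce,plane(D,[ce],.056,st).round(4))
E
python3 b.py w5
```

```text
[  85   18   65  202 9064] [108.14254192 128.04413063]
[ 0.4785 -0.3177  0.0994] 3562 9019 [-0.0016  0.0003  0.1003]
bar (array([ 491.4, -317.5]), array([ 21.4, 199.4]), 89.5)
all (array([ 494.3, -323.7]), array([ 78.1, 225.5]), 81.5)
block (array([495.1,  12.8]), array([150.9,  30.4]), 87.1) 0.05540810698318016
bore [394 113  10   9  77] [398.23376623 116.81818182] [[0.496  0.0146 0.056 ]]
```

View pics/w5c.png

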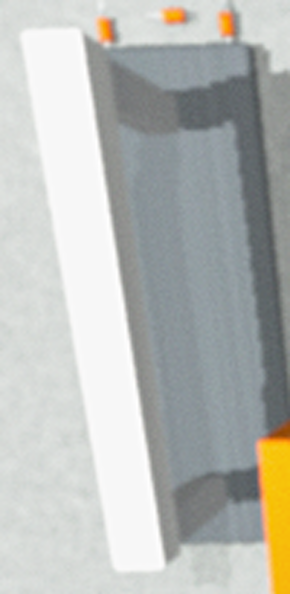

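Request:
jog_arm(
  increments=[
    {"slide": [5, -14, 0], "roll": 0.12, "gripper": 0},
    {"slide": [10, -28, 0], "roll": 0.24, "gripper": 0},
    {"slide": [16, -43, 0], "roll": 0.36, "gripper": 0},
    {"slide": [22, -58, 0], "roll": 0.48, "gripper": 0},
    {"slide": [28, -74, 0], "roll": 0.6, "gripper": 0},
    {"slide": [34, -90, 0], "roll": 0.72, "gripper": 0},
    {"slide": [40, -106, 0], "roll": 0.84, "gripper": 0},
    {"slide": [46, -122, 0], "roll": 0.96, "gripper": 0},
    {"slide": [53, -138, 0], "roll": 1.08, "gripper": 0},
    {"slide": [60, -151, 0], "roll": 1.2, "gripper": 0},
  ],
)

```text
clock: 6.23
position: [0.491, -0.3198, 0.2498]
ee_rot: [1.837, 2.548, -0.0]
force: [-0.3, 0.2, -2.0]
width: 0.236
```

```bash
python3 go.py .4915 -.3175 .18 89.5
```

```text
t 6.23 pos [ 491.  -319.8  249.8] yaw 108.43 tilt 0.02 F [-0.3  0.2 -2. ] w 21.7 j [ 0.03  0.39  0.64  1.68 -0.25  1.16  1.06]
slide [ 2.   1.2 69.8] roll 0.3304
```

Request:
jog_arm(
  increments=[
    {"slide": [2, 1, 0], "roll": 0.12, "gripper": 0},
    {"slide": [2, 1, 0], "roll": 0.24, "gripper": 0},
    {"slide": [2, 1, 0], "roll": 0.33, "gripper": 0},
    {"slide": [2, 1, 20], "roll": 0.33, "gripper": 0},
    {"slide": [2, 1, 40], "roll": 0.33, "gripper": 0},
    {"slide": [2, 1, 60], "roll": 0.33, "gripper": 0},
    {"slide": [2, 1, 70], "roll": 0.33, "gripper": 0},
    {"slide": [2, 1, 70], "roll": 0.33, "gripper": 0},
    {"slide": [2, 1, 70], "roll": 0.33, "gripper": 0},
    {"slide": [2, 1, 70], "roll": 0.33, "gripper": 0},
  ],
)

```text
clock: 7.07
position: [0.4923, -0.3171, 0.1809]
ee_rot: [2.223, 2.218, 0.001]
force: [-0.1, -0.5, -2.6]
width: 0.237
```

```bash
python3 go.py .4915 -.3175 .109 89.5; python3 snap.py side s1; python3 snap.py wrist w6
```

```text
t 7.07 pos [ 492.3 -317.1  180.9] yaw 89.88 tilt 0.09 F [-0.1 -0.5 -2.6] w 21.8 j [ 0.01  0.47  0.68  1.77 -0.34  1.02  0.81]
slide [-0.4 -0.9 71.9] roll 0.0066
```

View pics/s1.png

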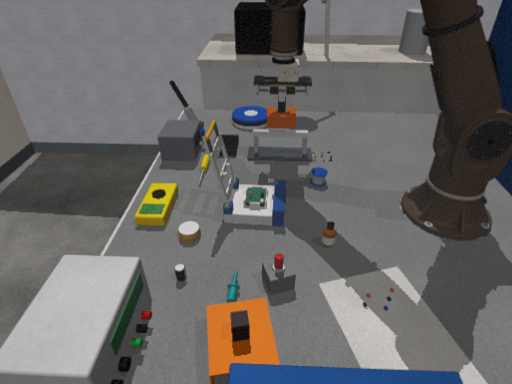

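View pics/w6.png

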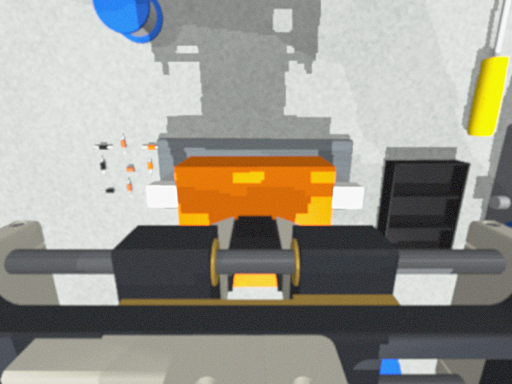

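The cover is above the bar, and the white bar ends show on both sides at (160,195) and (348,195). I check the lateral centring from this view.

```bash
python3 - w6 <<'E'
from wm import *
for w in((140,174,178,215),(333,174,370,215)):
    m,s,ce=win((V>215)&(S<40),w); P,px=cloud(D,m,st); k=abs(P[:,2]-.1)<.006; mm=np.zeros_like(m); mm[px[k,1],px[k,0]]=1; print(s,rect(mm,.1),P[k].mean(0).round(4))
E
```

```text
[ 140  174   38   41 1279] (array([ 405.2, -316.6]), array([20.4, 26.9]), 89.8) [ 0.405  -0.3167  0.0994]
[333 186  37  27 755] (array([ 577.9, -318.1]), array([20.5, 26.9]), 89.3) [ 0.578  -0.3184  0.0994]
```

Centre (491.6, -317.4) agrees with the earlier view at a different yaw, so I lower.

Request:
jog_arm(
  increments=[
    {"slide": [0, 0, 15], "roll": 0.005, "gripper": 0},
    {"slide": [0, 0, 30], "roll": 0.005, "gripper": 0},
    {"slide": [0, 0, 45], "roll": 0.005, "gripper": 0},
    {"slide": [0, 0, 55], "roll": 0.005, "gripper": 0},
    {"slide": [0, 0, 62], "roll": 0.005, "gripper": 0},
    {"slide": [0, 0, 67], "roll": 0.005, "gripper": 0},
    {"slide": [0, 0, 69], "roll": 0.005, "gripper": 0},
    {"slide": [0, 0, 70], "roll": 0.005, "gripper": 0},
    {"slide": [0, 0, 70], "roll": 0.005, "gripper": 0},
    {"slide": [0, 0, 70], "roll": 0.005, "gripper": 0},
  ],
)

```text
clock: 8.0
position: [0.492, -0.3168, 0.1102]
ee_rot: [2.229, 2.213, 0.001]
force: [-0.8, -0.0, -1.8]
width: 0.237
```

```bash
python3 go.py .4915 -.3175 .109 89.5
```

```text
t 8.0 pos [ 492.  -316.8  110.2] yaw 89.59 tilt 0.05 F [-0.8 -0.  -1.8] w 21.8 j [ 0.05  0.55  0.63  1.84 -0.41  0.88  0.87]
slide [-0.7 -0.5  1.2] roll 0.0016
```

Request:
jog_arm(
  increments=[
    {"slide": [0, 0, 1], "roll": 0, "gripper": 0},
    {"slide": [0, 0, 2], "roll": 0, "gripper": 0},
    {"slide": [0, 0, 2], "roll": 0, "gripper": 0},
    {"slide": [0, 0, 2], "roll": 0, "gripper": 0.3},
    {"slide": [0, 0, 2], "roll": 0, "gripper": 0.5},
    {"slide": [0, 0, 2], "roll": 0, "gripper": 0.7},
    {"slide": [0, 0, 2], "roll": 0, "gripper": 0.9},
    {"slide": [0, 0, 2], "roll": 0, "gripper": 0.9},
    {"slide": [0, 0, 2], "roll": 0, "gripper": 0.9},
    {"slide": [0, 0, 2], "roll": 0, "gripper": 0.9},
  ],
)

```text
clock: 8.83
position: [0.4917, -0.3166, 0.1077]
ee_rot: [-2.229, -2.214, 0.0]
force: [0.8, 0.5, 0.2]
width: 0.681
```

```bash
python3 go.py .4915 -.3175 .25 89.5; python3 snap.py wrist w7
```

```text
t 8.83 pos [ 491.7 -316.6  107.7] yaw 89.6 tilt 0.0 F [0.8 0.5 0.2] w 62.6 j [ 0.05  0.55  0.63  1.85 -0.41  0.88  0.87]
slide [  -0.9   -0.2 -142.3] roll 0.0017
```

View pics/w7.png

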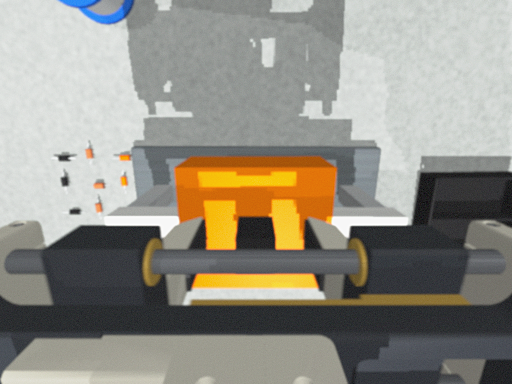

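The cover rests on the bar and the fingers are clear of the knob. I back off upward and go to view the handle.

Request:
jog_arm(
  increments=[
    {"slide": [0, 0, -10], "roll": 0, "gripper": 0.9},
    {"slide": [0, 0, -35], "roll": 0, "gripper": 0.8},
    {"slide": [0, 0, -70], "roll": 0, "gripper": 0.7},
    {"slide": [0, 0, -105], "roll": 0, "gripper": 0.6},
    {"slide": [10, 8, -140], "roll": 0.01, "gripper": 0.6},
    {"slide": [30, 24, -165], "roll": 0.02, "gripper": 0.6},
    {"slide": [52, 42, -190], "roll": 0.03, "gripper": 0.6},
    {"slide": [75, 61, -210], "roll": 0.035, "gripper": 0.6},
    {"slide": [100, 80, -222], "roll": 0.035, "gripper": 0.6},
    {"slide": [126, 101, -222], "roll": 0.035, "gripper": 0.6},
  ],
)

```text
clock: 9.72
position: [0.5949, -0.1914, 0.3341]
ee_rot: [2.266, 2.169, 0.004]
force: [0.9, -0.5, 0.1]
width: 0.604
```

Request:
jog_arm(
  increments=[
    {"slide": [26, 21, 0], "roll": 0, "gripper": 0.6},
    {"slide": [52, 42, 0], "roll": 0, "gripper": 0.6},
    {"slide": [75, 60, 0], "roll": 0, "gripper": 0.6},
    {"slide": [95, 76, 0], "roll": 0, "gripper": 0.6},
    {"slide": [108, 88, 0], "roll": 0, "gripper": 0.6},
    {"slide": [110, 92, 0], "roll": 0, "gripper": 0.6},
    {"slide": [110, 92, 0], "roll": 0, "gripper": 0.6},
    {"slide": [110, 92, 0], "roll": 0, "gripper": 0.6},
    {"slide": [110, 92, 0], "roll": 0, "gripper": 0.6},
    {"slide": [110, 92, 0], "roll": 0, "gripper": 0.6},
  ],
)

```text
clock: 10.55
position: [0.6893, -0.0871, 0.3304]
ee_rot: [2.27, 2.171, 0.0]
force: [-1.3, 0.8, -0.1]
width: 0.597
```

```bash
python3 snap.py wrist w8; python3 snap.py side s2; python3 go.py .683 .007 .29 87.4
```

```text
t 10.65 pos [689.6 -86.4 330.3] yaw 87.49 tilt 0.03 F [-0.8  0.3  0.6] w 55.2 j [-0.33  0.56  0.69  1.25 -0.35  1.45  0.28]
slide [ 93.  -10.7  40.3] roll 0.0016
```

View pics/w8.png

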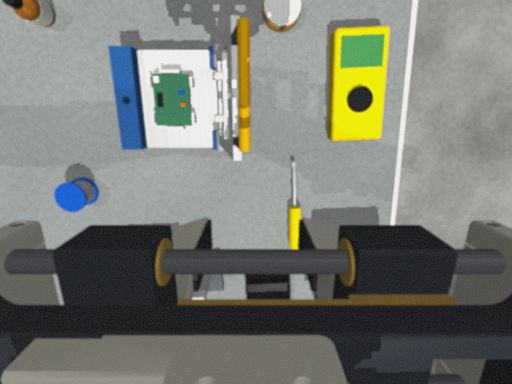

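View pics/s2.png

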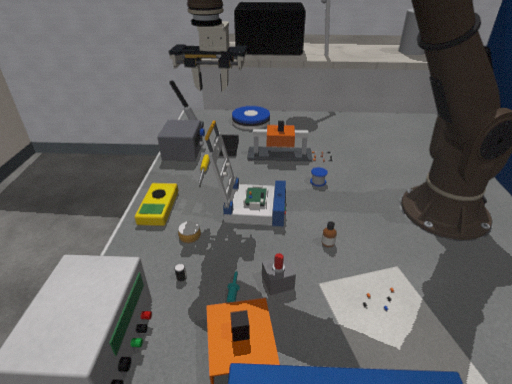

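The cover hangs level on the bar (side (281,135)). The handle is the vertical orange strip at wrist (244,85).

```bash
python3 - w8 <<'E'
from wm import *
m,s,ce=win((Hh>12)&(Hh<30)&(S>140)&(V>90),(230,10,260,160)); print(s,ce); P,px=cloud(D,m,st); k=(P[:,2]>.2); print(k.sum(),np.percentile(P[k],[5,50,95],axis=0).round(4))
mm=np.zeros_like(m); mm[px[k,1],px[k,0]]=1; print(rect(mm,.258))
m,s,ce=win(V<120,(118,92,134,108)); print("bore",s,ce,plane(D,[ce],.056,st).round(4))
m,s,ce=win((Hh>100)&(Hh<125)&(S>130),(100,38,148,155)); P,px=cloud(D,m,st); k=abs(P[:,2]-.056)<.008
mm=np.zeros_like(m); mm[px[k,1],px[k,0]]=1; print("block",rect(mm,.056),np.median(P[:,2]))
E
```

```text
[ 237   18   13  134 1459] [243.59561343  83.27210418]
1452 [[ 0.6793 -0.0379  0.2566]
 [ 0.6841  0.0096  0.2588]
 [ 0.6885  0.0515  0.2602]]
(array([683.5,   6.1]), array([100. ,   9.3]), 87.1)
bore [123  97   7   7  39] [125.74358974  99.97435897] [[0.4964 0.0145 0.056 ]]
block (array([498. ,  15.2]), array([147.3,  33.6]), 87.4) 0.05523063792095839
```

```bash
python3 go.py .6835 .0065 .238 87.3
```

```text
t 10.65 pos [689.6 -86.4 330.3] yaw 87.49 tilt 0.03 F [-0.8  0.3  0.6] w 55.2 j [-0.33  0.56  0.69  1.25 -0.35  1.45  0.28]
slide [ 92.5 -10.2  92.3] roll 0.0034
```

Request:
jog_arm(
  increments=[
    {"slide": [25, -3, 0], "roll": 0, "gripper": 0.6},
    {"slide": [50, -6, 0], "roll": 0, "gripper": 0.6},
    {"slide": [75, -9, 0], "roll": 0, "gripper": 0.6},
    {"slide": [92, -10, 0], "roll": 0, "gripper": 0.6},
    {"slide": [93, -10, 15], "roll": 0, "gripper": 0.6},
    {"slide": [93, -10, 40], "roll": 0, "gripper": 0.6},
    {"slide": [93, -10, 65], "roll": 0, "gripper": 0.6},
    {"slide": [93, -10, 85], "roll": 0, "gripper": 0.6},
    {"slide": [93, -10, 92], "roll": 0, "gripper": 0.6},
    {"slide": [93, -10, 92], "roll": 0, "gripper": 0.6},
  ],
  newtons=12,
)

```text
clock: 11.48
position: [0.6829, 0.008, 0.2361]
ee_rot: [-2.267, -2.172, 0.004]
force: [-0.5, 0.8, 0.3]
width: 0.6
```

Request:
jog_arm(
  increments=[
    {"slide": [0, 0, 0], "roll": 0, "gripper": 0.3},
    {"slide": [0, 0, 0], "roll": 0, "gripper": 0},
    {"slide": [0, 0, 0], "roll": 0, "gripper": 0},
    {"slide": [0, 0, 0], "roll": 0, "gripper": 0},
    {"slide": [0, 0, 0], "roll": 0, "gripper": 0},
    {"slide": [0, 0, 0], "roll": 0, "gripper": 0},
    {"slide": [0, 0, 0], "roll": 0, "gripper": 0},
    {"slide": [0, 0, 0], "roll": 0, "gripper": 0},
    {"slide": [0, 0, 0], "roll": 0, "gripper": 0},
    {"slide": [0, 0, 0], "roll": 0, "gripper": 0},
  ],
)

```text
clock: 12.32
position: [0.6842, 0.0081, 0.2379]
ee_rot: [2.268, 2.174, 0.0]
force: [0.3, -0.2, 2.3]
width: 0.102
```

```bash
python3 go.py .6835 .0065 .238 87.3; python3 snap.py side s3; python3 -c "
from h import *
crop(load('s3'),170,80,330,230,'s3c',4)"
```

```text
t 12.32 pos [684.2   8.1 237.9] yaw 87.59 tilt 0.02 F [ 0.3 -0.2  2.3] w 9.4 j [-0.48  0.58  0.66  1.43 -0.36  1.25  0.17]
slide [-1.6 -0.6 -0.1] roll 0.0051
```

View pics/s3c.png

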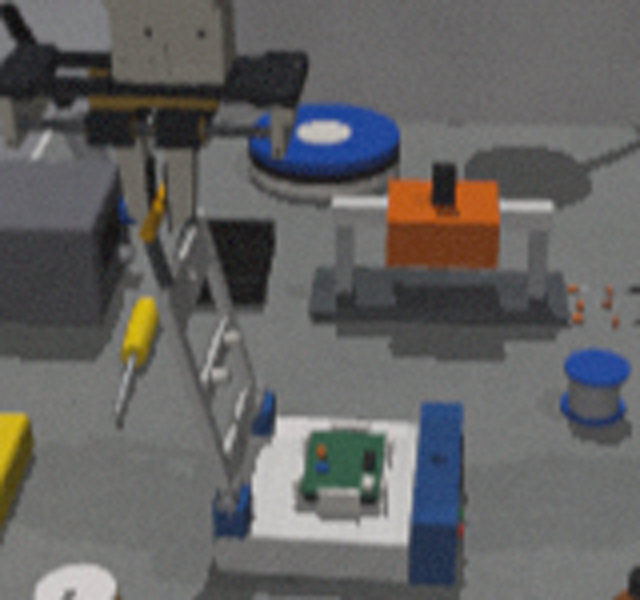

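The handle is gripped (9.4 mm), so I compute the arc in tool axes.

```bash
python3 -c "
import numpy as np
t0=1.792
T=np.r_[np.linspace(1.74,.92,10)]
f=lambda T,t0:print([[round(float(t),2),round(-200*(np.cos(t)-np.cos(t0)),1),round(200*(np.sin(t0)-np.sin(t)),1)] for t in T])
f(T,t0); f(np.linspace(.84,.12,10),.92); f(np.linspace(.11,.03,10),.12)"
```

```text
[[1.74, np.float64(-10.2), np.float64(-2.0)], [1.65, np.float64(-28.3), np.float64(-4.3)], [1.56, np.float64(-46.5), np.float64(-4.9)], [1.47, np.float64(-64.7), np.float64(-3.8)], [1.38, np.float64(-82.7), np.float64(-1.1)], [1.28, np.float64(-100.4), np.float64(3.3)], [1.19, np.float64(-117.6), np.float64(9.2)], [1.1, np.float64(-134.2), np.float64(16.7)], [1.01, np.float64(-150.1), np.float64(25.6)], [0.92, np.float64(-165.0), np.float64(36.0)]]
[[0.84, np.float64(-12.3), np.float64(10.2)], [0.76, np.float64(-23.8), np.float64(21.3)], [0.68, np.float64(-34.4), np.float64(33.4)], [0.6, np.float64(-43.9), np.float64(46.2)], [0.52, np.float64(-52.4), np.float64(59.7)], [0.44, np.float64(-59.8), np.float64(73.9)], [0.36, np.float64(-66.0), np.float64(88.7)], [0.28, np.float64(-71.0), np.float64(103.8)], [0.2, np.float64(-74.8), np.float64(119.4)], [0.12, np.float64(-77.4), np.float64(135.2)]]
[[0.11, np.float64(-0.2), np.float64(2.0)], [0.1, np.float64(-0.4), np.float64(3.8)], [0.09, np.float64(-0.6), np.float64(5.5)], [0.08, np.float64(-0.7), np.float64(7.3)], [0.07, np.float64(-0.9), np.float64(9.1)], [0.07, np.float64(-1.0), np.float64(10.8)], [0.06, np.float64(-1.1), np.float64(12.6)], [0.05, np.float64(-1.2), np.float64(14.4)], [0.04, np.float64(-1.3), np.float64(16.2)], [0.03, np.float64(-1.3), np.float64(17.9)]]
```

Request:
jog_arm(
  increments=[
    {"slide": [0, -10, -2], "roll": 0, "gripper": 0},
    {"slide": [0, -28, -4], "roll": 0, "gripper": 0},
    {"slide": [0, -46, -5], "roll": 0, "gripper": 0},
    {"slide": [0, -65, -4], "roll": 0, "gripper": 0},
    {"slide": [0, -83, -1], "roll": 0, "gripper": 0},
    {"slide": [0, -100, 3], "roll": 0, "gripper": 0},
    {"slide": [0, -118, 9], "roll": 0, "gripper": 0},
    {"slide": [0, -134, 17], "roll": 0, "gripper": 0},
    {"slide": [0, -150, 26], "roll": 0, "gripper": 0},
    {"slide": [0, -165, 36], "roll": 0, "gripper": 0},
  ],
)

```text
clock: 13.2
position: [0.5189, 0.0156, 0.2018]
ee_rot: [2.267, 2.175, 0.003]
force: [3.4, 2.1, -2.4]
width: 0.107
```

```bash
python3 go.py .5192 .0147 .2006 87.3
```

```text
t 13.2 pos [518.9  15.6 201.8] yaw 87.62 tilt 0.11 F [ 3.4  2.1 -2.4] w 9.8 j [-0.67  0.33  0.7   1.9  -0.25  1.    0.1 ]
slide [-0.9  0.4  1.2] roll 0.0055
```

Forces are small and the arc tracks, so I continue.

Request:
jog_arm(
  increments=[
    {"slide": [0, -12, 10], "roll": 0, "gripper": 0},
    {"slide": [0, -24, 21], "roll": 0, "gripper": 0},
    {"slide": [0, -34, 33], "roll": 0, "gripper": 0},
    {"slide": [0, -44, 46], "roll": 0, "gripper": 0},
    {"slide": [0, -52, 60], "roll": 0, "gripper": 0},
    {"slide": [0, -60, 74], "roll": 0, "gripper": 0},
    {"slide": [0, -66, 89], "roll": 0, "gripper": 0},
    {"slide": [0, -71, 104], "roll": 0, "gripper": 0},
    {"slide": [0, -75, 119], "roll": 0, "gripper": 0},
    {"slide": [0, -77, 135], "roll": 0, "gripper": 0},
  ],
)

```text
clock: 14.03
position: [0.4419, 0.0188, 0.0662]
ee_rot: [-2.267, -2.174, -0.001]
force: [0.6, 3.2, 0.5]
width: 0.1
```

```bash
python3 go.py .441 .0177 .05 87.3; python3 snap.py side s4;  python3 -c "
from h import *
crop(load('s4'),190,120,340,260,'s4c',4)"
```

```text
t 14.03 pos [441.9  18.8  66.2] yaw 87.61 tilt 0.04 F [0.6 3.2 0.5] w 9.2 j [-0.61  0.41  0.58  2.22 -0.39  0.61  0.22]
slide [-1.1 -0.8 16.2] roll 0.0054
```

View pics/s4c.png

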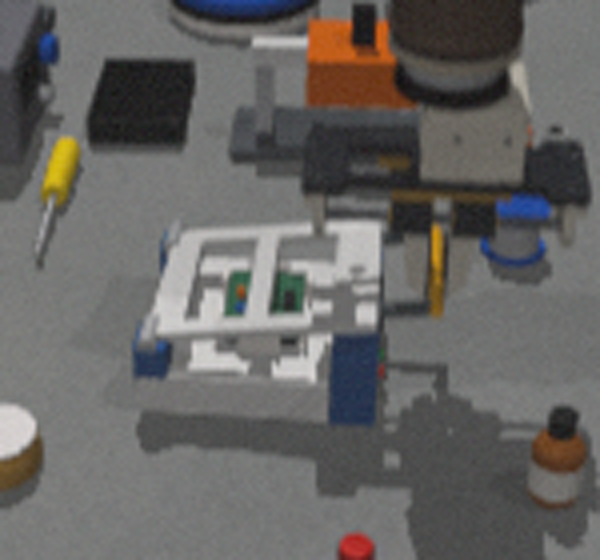

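Request:
jog_arm(
  increments=[
    {"slide": [0, 0, 3], "roll": 0, "gripper": 0},
    {"slide": [0, 0, 6], "roll": 0, "gripper": 0},
    {"slide": [0, -1, 9], "roll": 0, "gripper": 0},
    {"slide": [0, -1, 12], "roll": 0, "gripper": 0},
    {"slide": [0, -1, 14], "roll": 0, "gripper": 0},
    {"slide": [0, -1, 16], "roll": 0, "gripper": 0},
    {"slide": [0, -1, 16], "roll": 0, "gripper": 0},
    {"slide": [0, -1, 16], "roll": 0, "gripper": 0},
    {"slide": [0, -1, 16], "roll": 0, "gripper": 0.1},
    {"slide": [0, -1, 16], "roll": 0, "gripper": 0.22},
  ],
)

```text
clock: 14.92
position: [0.4414, 0.0182, 0.051]
ee_rot: [2.267, 2.174, 0.001]
force: [-0.5, -0.8, -1.2]
width: 0.138
```

```bash
python3 go.py .441 .0177 .15 87.3
```

```text
t 14.92 pos [441.4  18.2  51. ] yaw 87.59 tilt 0.03 F [-0.5 -0.8 -1.2] w 12.7 j [-0.59  0.44  0.55  2.23 -0.43  0.57  0.25]
slide [ -0.5  -0.4 -99. ] roll 0.005
```

Request:
jog_arm(
  increments=[
    {"slide": [0, 0, 0], "roll": 0, "gripper": 0.26},
    {"slide": [0, 0, 0], "roll": 0, "gripper": 0.26},
    {"slide": [0, 0, -5], "roll": 0, "gripper": 0.26},
    {"slide": [0, 0, -15], "roll": 0, "gripper": 0.26},
    {"slide": [0, 0, -35], "roll": 0, "gripper": 0.26},
    {"slide": [0, 0, -65], "roll": 0, "gripper": 0.3},
    {"slide": [0, 0, -95], "roll": 0, "gripper": 0.5},
    {"slide": [0, 5, -125], "roll": 0, "gripper": 0.7},
    {"slide": [15, 10, -150], "roll": 0, "gripper": 0.7},
    {"slide": [40, 15, -160], "roll": 0, "gripper": 0.7},
  ],
)

```text
clock: 15.75
position: [0.4597, 0.0553, 0.2152]
ee_rot: [2.272, 2.166, 0.008]
force: [1.7, 0.2, 0.2]
width: 0.541
```

```bash
python3 snap.py wrist w9; python3 snap.py side s5; python3 go.py .499 .20 .21 87.3; python3 -c "
from h import *
crop(load('s5'),190,120,340,260,'s5c',4)"
```

```text
t 15.85 pos [460.2  61.1 213.6] yaw 87.81 tilt 0.34 F [-0.5  0.8 -0.7] w 57.7 j [-0.85  0.2   0.72  2.01 -0.16  0.98 -0.09]
slide [140.2  33.4   4.2] roll 0.0088
```

View pics/w9.png

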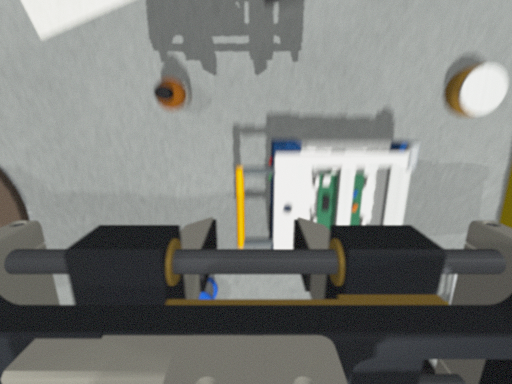

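View pics/s5c.png

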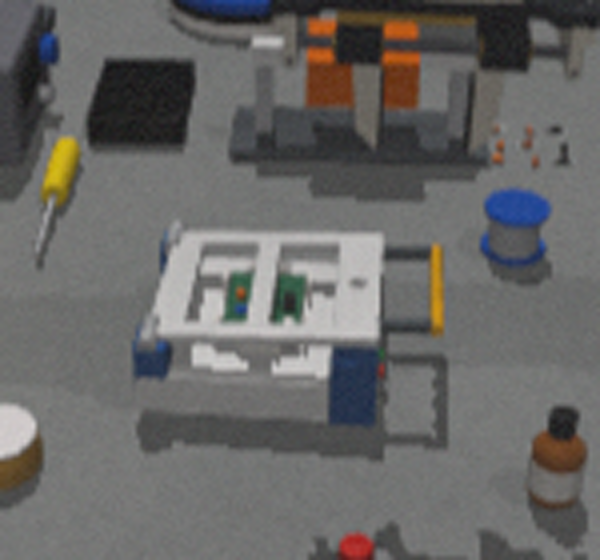

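The lid rests nearly shut, with the hole at wrist (288,208). I go on to the pin.

Request:
jog_arm(
  increments=[
    {"slide": [30, 8, 3], "roll": 0.008, "gripper": 0.7},
    {"slide": [60, 15, 3], "roll": 0.008, "gripper": 0.7},
    {"slide": [90, 22, 3], "roll": 0.008, "gripper": 0.7},
    {"slide": [115, 28, 3], "roll": 0.008, "gripper": 0.7},
    {"slide": [130, 31, 3], "roll": 0.008, "gripper": 0.7},
    {"slide": [133, 33, 3], "roll": 0.008, "gripper": 0.7},
    {"slide": [133, 33, 3], "roll": 0.008, "gripper": 0.7},
    {"slide": [133, 33, 3], "roll": 0.008, "gripper": 0.7},
    {"slide": [133, 33, 3], "roll": 0.008, "gripper": 0.7},
    {"slide": [133, 33, 3], "roll": 0.008, "gripper": 0.7},
  ],
)

```text
clock: 16.68
position: [0.4964, 0.1875, 0.208]
ee_rot: [-2.279, -2.163, 0.0]
force: [0.7, -0.7, -1.1]
width: 0.702
```

```bash
python3 snap.py wrist w10; python3 go.py .499 .2865 .11 87.3
```

```text
t 16.73 pos [496.4 187.8 207.9] yaw 87.02 tilt 0.01 F [-0.2  0.2  1.1] w 64.2 j [-0.96  0.33  0.66  1.87 -0.24  1.02 -0.26]
slide [98.6 -2.5 98. ] roll -0.0049
```

View pics/w10.png

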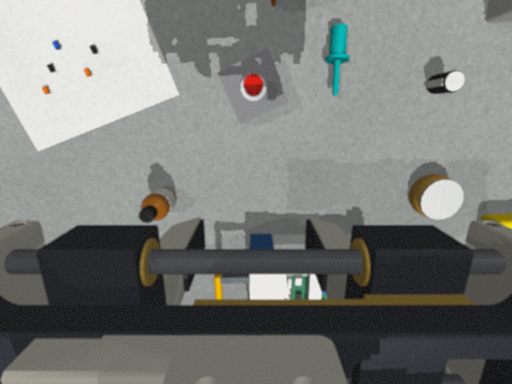

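```bash
python3 - w10 <<'E'
from wm import *
m,s,ce=win(((Hh<8)|(Hh>172))&(S>130),(235,65,275,105)); P,px=cloud(D,m,st); k=P[:,2]>.084; print("red",k.sum(),px[k].mean(0),plane(D,[px[k].mean(0)],.088,st).round(4),P[k].mean(0).round(4),P[:,2].max())
mm=np.zeros_like(m); mm[px[k,1],px[k,0]]=1; print(rect(mm,.088))
# two-place height check against w2 
E
python3 - <<'E'
from h import *
a=load("w2");b=load("w10")
import subprocess
def c(D):
    h=hsv(D);m=((h[...,0]<8)|(h[...,0]>172))&(h[...,1]>130); P,px=cloud(D,m,D["st"]); k=(abs(P[:,2]-.088)<.004)&(np.hypot(P[:,0]-.499,P[:,1]-.287)<.02); return px[k].mean(0)
print(tri(a,c(a),b,c(b),a["st"],b["st"]))
E
```

```text
red 306 [252.94444444  83.69281046] [[0.4993 0.2886 0.088 ]] [0.4993 0.2887 0.0873] 0.08929953433509885
(array([499.3, 288.3]), array([18.1, 17.4]), 87.0)
(array([0.49912309, 0.28898035, 0.08460336]), np.float64(0.0003424213720944441))
```

Pin knob at (0.4993, 0.2885), top 85–88 mm: consistent with the text.

Request:
jog_arm(
  increments=[
    {"slide": [30, 0, 10], "roll": 0, "gripper": 0.7},
    {"slide": [60, -1, 30], "roll": 0, "gripper": 0.7},
    {"slide": [90, -2, 60], "roll": 0, "gripper": 0.7},
    {"slide": [101, -2, 90], "roll": 0, "gripper": 0.7},
    {"slide": [101, -2, 115], "roll": 0, "gripper": 0.7},
    {"slide": [101, -2, 135], "roll": 0, "gripper": 0.7},
    {"slide": [101, -2, 146], "roll": 0, "gripper": 0.7},
    {"slide": [101, -2, 149], "roll": 0, "gripper": 0.7},
    {"slide": [101, -2, 149], "roll": 0, "gripper": 0.7},
    {"slide": [101, -2, 149], "roll": 0, "gripper": 0.7},
  ],
  newtons=45,
)

```text
clock: 17.57
position: [0.5004, 0.29, 0.0599]
ee_rot: [2.277, 2.164, 0.002]
force: [0.1, -0.0, -0.4]
width: 0.703
```

```bash
python3 snap.py wrist w11; python3 go.py .4993 .2885 .058 87.3
```

```text
t 17.62 pos [500.6 290.2  60.1] yaw 87.09 tilt 0.13 F [0.2 0.3 0.7] w 64.8 j [-0.98  0.59  0.52  1.9  -0.42  0.76 -0.27]
slide [-1.8 -1.2  2.1] roll -0.0036
```

View pics/w11.png

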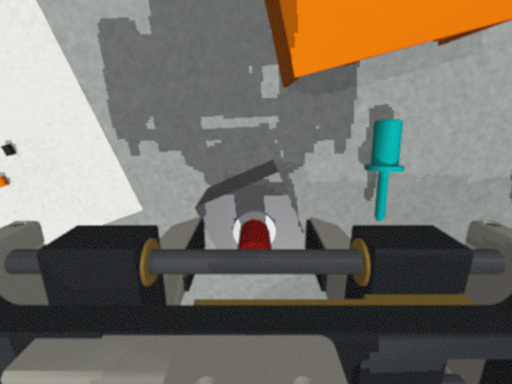

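The red knob (255,235) is centred between the fingers. I make a small correction and close.

Request:
jog_arm(
  increments=[
    {"slide": [-2, -1, 1], "roll": 0, "gripper": 0.5},
    {"slide": [-2, -1, 2], "roll": 0, "gripper": 0.3},
    {"slide": [-2, -1, 2], "roll": 0, "gripper": 0.1},
    {"slide": [-2, -1, 2], "roll": 0, "gripper": 0},
    {"slide": [-2, -1, 2], "roll": 0, "gripper": 0},
    {"slide": [-2, -1, 2], "roll": 0, "gripper": 0},
    {"slide": [-2, -1, 2], "roll": 0, "gripper": 0},
    {"slide": [-2, -1, 2], "roll": 0, "gripper": 0},
    {"slide": [-2, -1, 2], "roll": 0, "gripper": 0},
    {"slide": [-2, -1, 2], "roll": 0, "gripper": 0},
  ],
)

```text
clock: 18.45
position: [0.4986, 0.2882, 0.0568]
ee_rot: [2.276, 2.165, 0.0]
force: [0.6, 1.0, -0.8]
width: 0.206
```

```bash
python3 go.py .4993 .2885 .16 87.3
```

```text
t 18.45 pos [498.6 288.2  56.8] yaw 87.13 tilt 0.01 F [ 0.6  1.  -0.8] w 18.9 j [-0.98  0.59  0.52  1.9  -0.42  0.75 -0.27]
slide [   0.3    0.7 -103.2] roll -0.0029
```

Request:
jog_arm(
  increments=[
    {"slide": [0, 0, -8], "roll": 0, "gripper": 0},
    {"slide": [0, 0, -25], "roll": 0, "gripper": 0},
    {"slide": [0, 0, -50], "roll": 0, "gripper": 0},
    {"slide": [0, 0, -80], "roll": 0, "gripper": 0},
    {"slide": [0, 0, -110], "roll": 0, "gripper": 0},
    {"slide": [-15, 0, -135], "roll": 0, "gripper": 0},
    {"slide": [-45, 0, -145], "roll": 0, "gripper": 0},
    {"slide": [-80, 0, -145], "roll": 0, "gripper": 0},
    {"slide": [-115, 0, -145], "roll": 0, "gripper": 0},
    {"slide": [-150, 0, -145], "roll": 0, "gripper": 0},
  ],
)

```text
clock: 19.28
position: [0.4904, 0.1369, 0.2025]
ee_rot: [-2.276, -2.165, -0.001]
force: [0.7, -1.0, -0.0]
width: 0.211
```

```bash
python3 go.py .4962 -.075 .20 87.2; python3 - <<'E'
from h import *
for n,w in(("w2",(240,110,257,125)),("w5",(390,110,408,126)),("w8",(117,92,136,108))):
    D=load(n);g=255-cv2.cvtColor(D["frame"],cv2.COLOR_BGR2HSV)[...,2].astype(float);x0,y0,x1,y1=w;q=g[y0:y1,x0:x1];q=np.clip(q-np.percentile(q,60)-25,0,None)
    Y,X=np.mgrid[y0:y1,x0:x1];c=((q*X).sum()/q.sum(),(q*Y).sum()/q.sum());print(n,np.round(c,1),plane(D,[c],.056,D["st"]).round(4))
E
```

```text
t 19.28 pos [490.4 136.9 202.5] yaw 87.16 tilt 0.04 F [ 0.7 -1.  -0. ] w 19.4 j [-0.91  0.3   0.68  1.92 -0.23  0.99 -0.17]
slide [-211.4   16.3    2.3] roll -0.0007
w2 [247.  117.1] [[0.4957 0.0144 0.056 ]]
w5 [398.1 116.3] [[0.4954 0.0144 0.056 ]]
w8 [125.8  99.9] [[0.4965 0.0147 0.056 ]]
```

Request:
jog_arm(
  increments=[
    {"slide": [-35, 3, 0], "roll": 0, "gripper": 0},
    {"slide": [-70, 6, 0], "roll": 0, "gripper": 0},
    {"slide": [-105, 9, 0], "roll": 0, "gripper": 0},
    {"slide": [-140, 12, 0], "roll": 0, "gripper": 0},
    {"slide": [-170, 14, 0], "roll": 0, "gripper": 0},
    {"slide": [-195, 16, 0], "roll": 0, "gripper": 0},
    {"slide": [-208, 16, 0], "roll": 0, "gripper": 0},
    {"slide": [-210, 16, 0], "roll": 0, "gripper": 0},
    {"slide": [-210, 16, 0], "roll": 0, "gripper": 0},
    {"slide": [-210, 16, 0], "roll": 0, "gripper": 0},
  ],
)

```text
clock: 20.12
position: [0.4964, -0.0711, 0.2018]
ee_rot: [-2.275, -2.165, -0.001]
force: [0.5, 0.6, -1.2]
width: 0.209
```

```bash
python3 snap.py wrist w12;python3 go.py .496 .0145 .16 87.2
```

```text
t 20.17 pos [496.5 -70.7 201.7] yaw 87.23 tilt 0.04 F [-0.4  0.8 -1.1] w 19.0 j [-0.54  0.3   0.74  1.94 -0.24  0.99  0.26]
slide [85.  -4.6 41.8] roll 0.0005
```

View pics/w12.png

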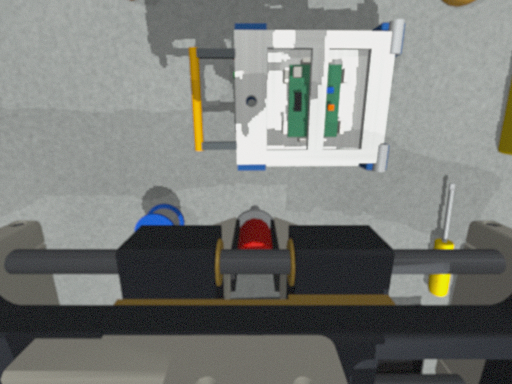

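The lid hole is at (251,100). The pin sits upright in the grip at (255,230).

```bash
python3 - w12 <<'E'
from wm import *
m,s,ce=win((Hh>12)&(Hh<34)&(S>140)&(V>90),(185,40,210,160)); P,px=cloud(D,m,st); print("handle",s,np.median(P,0).round(4),np.percentile(P[:,2],95).round(4)); zt=np.percentile(P[:,2],90)-.005
th=np.arcsin((zt-.06)/.2); print("theta",th, "rect",rect(m,zt))
zh=.06+.144*np.sin(th)+.004
m,s,ce=win((V<130),(243,92,260,109)); print("hole",s,ce,plane(D,[ce],zh,st).round(4),zh)
m,s,ce=win(((Hh<8)|(Hh>172))&(S>130),(230,210,280,255)); print(s,ce)
crop(D,200,60,300,125,"w12a",6); crop(D,205,190,305,260,"w12b",6)
g=255-V.astype(float);x0,y0,x1,y1=243,92,260,109;q=g[y0:y1,x0:x1];q=np.clip(q-np.percentile(q,60)-25,0,None)
Y,X=np.mgrid[y0:y1,x0:x1];c=((q*X).sum()/q.sum(),(q*Y).sum()/q.sum());print(np.round(c,1),plane(D,[c],zh,st).round(4))
# collar in tool frame
m,s,ce=win((S<60)&(V>120),(225,195,290,225));P,_=cloud(D,m,st);R=Ro.from_rotvec(st["ee_rot"]).as_matrix();T=(P-st["position"])@R*1000;print("collar tool",np.percentile(T,[5,50,95],axis=0).round(1))
E
```

```text
handle [189  47  14 104 869] [0.4408 0.0195 0.073 ] 0.0745
theta 0.04579226790560781 rect (array([440.1,  17.7]), array([100.2,   9.3]), 87.3)
hole [246  95  11  12 109] [251.03669725 100.5412844 ] [[0.4961 0.0153 0.0706]] 0.07059178226171424
[237 219  37  31 877] [254.77993158 235.60433295]
[250.7  99.5] [[0.4959 0.0163 0.0706]]
collar tool [[-67.7 -39.1   2.9]
 [-47.4   3.9 202. ]
 [ 11.6  44.6 203.4]]
```

View pics/w12a.png

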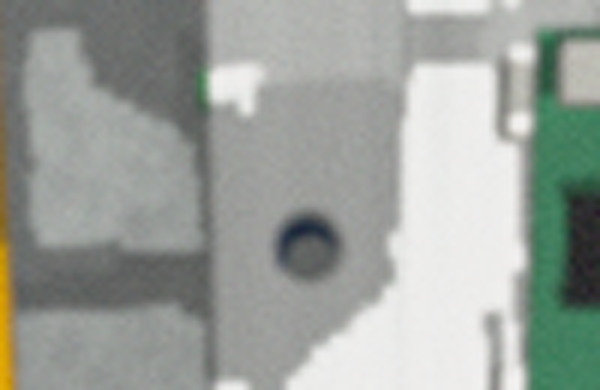

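View pics/w12b.png

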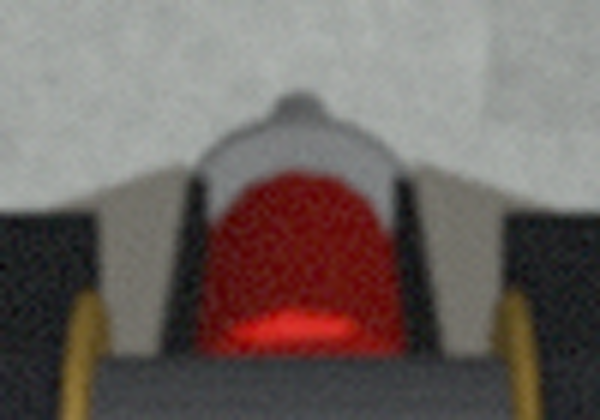

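```bash
python3 - w12 <<'E'
from wm import *
R=Ro.from_rotvec(st["ee_rot"]).as_matrix()
for p,zt in(([254.8,209.5],.0028),([254.8,211],.0028),([254.8,206.5],.0468),([254.8,205.5],.0468),([254.5,243.5],-.031),([238,223],-.0)):
    X=plane(D,[p],st["position"][2]-zt,st)[0]; print(p,(R.T@(X-st["position"])*1000).round(1))
E
python3 go.py .496 .0152 .14 87.2
```

```text
[254.8, 209.5] [15.4 -0.7  2.8]
[254.8, 211] [14.4 -0.7  2.8]
[254.8, 206.5] [ 1.8 -0.6 46.8]
[254.8, 205.5] [ 2.7 -0.6 46.8]
[254.5, 243.5] [  9.1  -0.8 -31. ]
[238, 223] [  7.4 -11.3   0. ]
t 20.17 pos [496.5 -70.7 201.7] yaw 87.23 tilt 0.04 F [-0.4  0.8 -1.1] w 19.0 j [-0.54  0.3   0.74  1.94 -0.24  0.99  0.26]
slide [85.7 -4.6 61.8] roll 0.0005
```

Request:
jog_arm(
  increments=[
    {"slide": [25, -1, 0], "roll": 0, "gripper": 0},
    {"slide": [50, -2, 0], "roll": 0, "gripper": 0},
    {"slide": [70, -3, 0], "roll": 0, "gripper": 0},
    {"slide": [82, -4, 10], "roll": 0, "gripper": 0},
    {"slide": [85, -4, 25], "roll": 0, "gripper": 0},
    {"slide": [85, -4, 45], "roll": 0, "gripper": 0},
    {"slide": [85, -4, 60], "roll": 0, "gripper": 0},
    {"slide": [85, -4, 65], "roll": 0, "gripper": 0},
    {"slide": [85, -4, 65], "roll": 0, "gripper": 0},
    {"slide": [85, -4, 65], "roll": 0, "gripper": 0},
  ],
  newtons=55,
)

```text
clock: 21.0
position: [0.4967, 0.0129, 0.1368]
ee_rot: [-2.276, -2.165, 0.001]
force: [-0.0, -0.3, -0.5]
width: 0.206
```

```bash
python3 go.py .496 .0150 .10 87.2; python3 snap.py side s6; python3 snap.py scene c6; python3 -c "
from h import *
crop(load('s6'),225,140,325,220,'s6c',6);crop(load('c6'),210,120,310,220,'c6c',6)"
```

```text
t 21.0 pos [496.7  12.9 136.8] yaw 87.14 tilt 0.03 F [-0.  -0.3 -0.5] w 19.0 j [-0.65  0.38  0.67  2.03 -0.31  0.84  0.16]
slide [ 2.  -0.8 36.8] roll -0.0011
```

View pics/s6c.png

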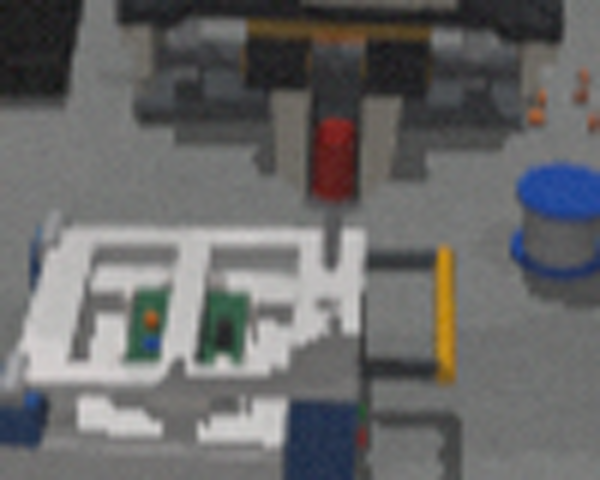

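View pics/c6c.png

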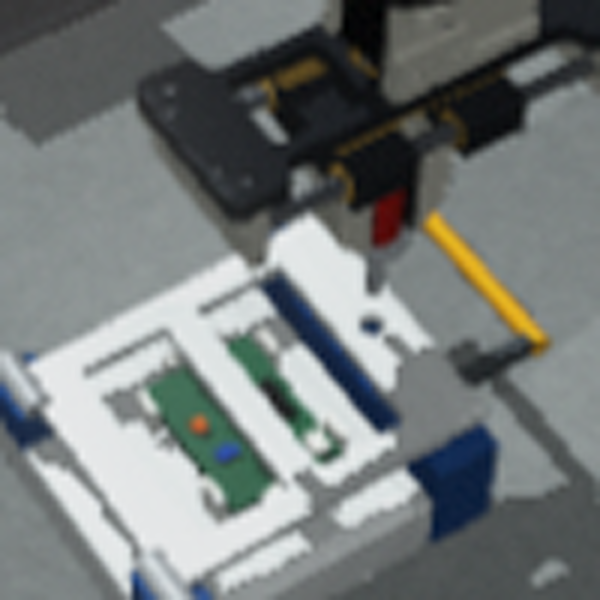

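```bash
python3 - <<'E'
from h import *
for n,x0,y0 in(("s6",225,140),("c6",210,120)):
    D=load(n)
    print(n,((proj(D,[[.496+.002,.0152+.004,z] for z in(.0706,.090,.13)])-[x0,y0]+.5)*6).round(1).tolist())
# lateral tip offset from hole via side&scene: triangulate tip and hole
s=load("c6");d=load("s6")
f=lambda c,x0,y0:(c[0]/6-.5+x0,c[1]/6-.5+y0)
print("tip",tri(s,f((373,290),210,120),d,f((331,266),225,140)))
print("hole",tri(s,f((371,325),210,120),d,f((325,298),225,140)))
E
```

```text
s6 [[329.8, 310.9], [331.1, 277.7], [334.0, 207.0]]
c6 [[372.2, 329.3], [374.6, 302.5], [379.7, 244.7]]
tip (array([0.49786454, 0.0170559 , 0.09570967]), np.float64(0.001034524317356103))
hole (array([0.50094286, 0.02170228, 0.0794801 ]), np.float64(0.0009379663809073186))
```

Tip and hole line up laterally in the scene view (tip (373,290), hole (371,325) in the crop). I lower with a small correction and watch the force.

Request:
jog_arm(
  increments=[
    {"slide": [1, 0, 0], "roll": 0, "gripper": 0},
    {"slide": [2, 0, 3], "roll": 0, "gripper": 0},
    {"slide": [2, 0, 7], "roll": 0, "gripper": 0},
    {"slide": [2, 0, 11], "roll": 0, "gripper": 0},
    {"slide": [2, 0, 15], "roll": 0, "gripper": 0},
    {"slide": [2, 0, 19], "roll": 0, "gripper": 0},
    {"slide": [2, 0, 22], "roll": 0, "gripper": 0},
    {"slide": [2, 0, 24], "roll": 0, "gripper": 0},
    {"slide": [2, 0, 25], "roll": 0, "gripper": 0},
    {"slide": [2, 0, 25], "roll": 0, "gripper": 0},
  ],
)

```text
clock: 21.93
position: [0.4967, 0.0148, 0.1115]
ee_rot: [-2.276, -2.165, 0.001]
force: [0.5, 0.5, 0.2]
width: 0.206
```

```bash
python3 go.py .4966 .0147 .10 87.2; python3 snap.py scene c7; python3 -c "
from h import *
crop(load('c7'),210,120,310,220,'c7c',6)"
```

```text
t 21.93 pos [496.7  14.8 111.5] yaw 87.12 tilt 0.02 F [0.5 0.5 0.2] w 19.0 j [-0.62  0.42  0.65  2.05 -0.35  0.78  0.19]
slide [-0.2 -0.1 11.5] roll -0.0014
```

View pics/c7c.png

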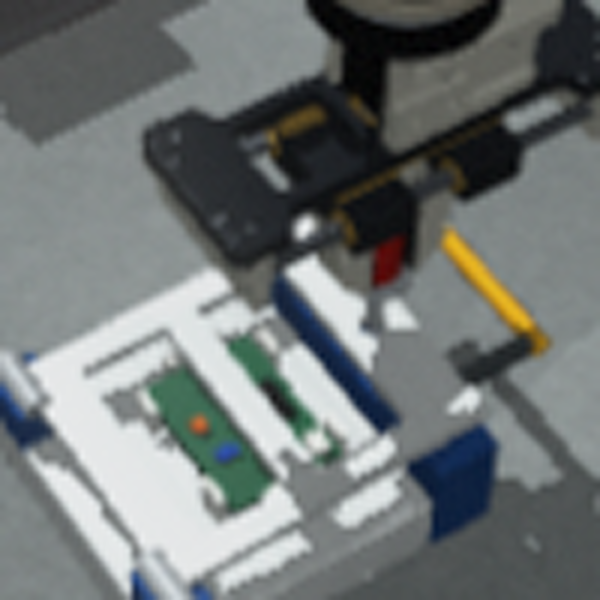

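The tip is in the hole without force. I continue slowly into the bore.

Request:
jog_arm(
  increments=[
    {"slide": [0, 0, 2], "roll": 0, "gripper": 0},
    {"slide": [0, 0, 5], "roll": 0, "gripper": 0},
    {"slide": [0, 0, 8], "roll": 0, "gripper": 0},
    {"slide": [0, 0, 11], "roll": 0, "gripper": 0},
    {"slide": [0, 0, 14], "roll": 0, "gripper": 0},
    {"slide": [0, 0, 17], "roll": 0, "gripper": 0},
    {"slide": [0, 0, 20], "roll": 0, "gripper": 0},
    {"slide": [0, 0, 22], "roll": 0, "gripper": 0},
    {"slide": [0, 0, 23], "roll": 0, "gripper": 0},
    {"slide": [0, 0, 23], "roll": 0, "gripper": 0},
  ],
)

```text
clock: 22.82
position: [0.4967, 0.0149, 0.0885]
ee_rot: [-2.276, -2.165, 0.001]
force: [0.1, -0.3, -1.5]
width: 0.207
```

```bash
python3 go.py .4966 .0147 .0708 87.2
```

```text
t 22.82 pos [496.7  14.9  88.5] yaw 87.13 tilt 0.02 F [ 0.1 -0.3 -1.5] w 19.1 j [-0.6   0.45  0.62  2.07 -0.39  0.73  0.22]
slide [-0.2 -0.  17.7] roll -0.0013
```

Request:
jog_arm(
  increments=[
    {"slide": [0, 0, 2], "roll": 0, "gripper": 0},
    {"slide": [0, 0, 5], "roll": 0, "gripper": 0},
    {"slide": [0, 0, 8], "roll": 0, "gripper": 0},
    {"slide": [0, 0, 11], "roll": 0, "gripper": 0},
    {"slide": [0, 0, 13], "roll": 0, "gripper": 0},
    {"slide": [0, 0, 15], "roll": 0, "gripper": 0},
    {"slide": [0, 0, 16], "roll": 0, "gripper": 0},
    {"slide": [0, 0, 17], "roll": 0, "gripper": 0},
    {"slide": [0, 0, 17], "roll": 0, "gripper": 0},
    {"slide": [0, 0, 17], "roll": 0, "gripper": 0},
  ],
)

```text
clock: 23.65
position: [0.4965, 0.015, 0.0717]
ee_rot: [-2.276, -2.165, 0.0]
force: [-2.5, 0.5, 2.4]
width: 0.209
```

```bash
python3 go.py .4966 .0147 .0708 87.2
```

```text
t 23.65 pos [496.5  15.   71.7] yaw 87.13 tilt 0.03 F [-2.5  0.5  2.4] w 19.2 j [-0.58  0.48  0.59  2.09 -0.42  0.69  0.24]
slide [-0.3  0.1  0.9] roll -0.0012
```

Request:
jog_arm(
  increments=[
    {"slide": [0, 0, 0.5], "roll": 0, "gripper": 0},
    {"slide": [0, 0, 1], "roll": 0, "gripper": 0},
    {"slide": [0, 0, 1.5], "roll": 0, "gripper": 0},
    {"slide": [0, 0, 2], "roll": 0, "gripper": 0},
    {"slide": [0, 0, 2.5], "roll": 0, "gripper": 0},
    {"slide": [0, 0, 3], "roll": 0, "gripper": 0},
    {"slide": [0, 0, 3], "roll": 0, "gripper": 0},
    {"slide": [0, 0, 3], "roll": 0, "gripper": 0},
    {"slide": [0, 0, 3], "roll": 0, "gripper": 0},
    {"slide": [0, 0, 3], "roll": 0, "gripper": 0},
  ],
)

```text
clock: 24.48
position: [0.4966, 0.015, 0.0704]
ee_rot: [-2.276, -2.164, -0.002]
force: [-12.1, 1.1, 35.1]
width: 0.204
```

```bash
python3 go.py .4966 .0147 .0708 87.2; python3 snap.py side s8; python3 snap.py scene c8; python3 -c "
from h import *
crop(load('s8'),215,140,325,230,'s8c',6);crop(load('c8'),210,120,310,220,'c8c',6)"
```

```text
t 24.48 pos [496.6  15.   70.4] yaw 87.11 tilt 0.11 F [-12.1   1.1  35.1] w 18.8 j [-0.57  0.48  0.59  2.09 -0.42  0.69  0.24]
slide [-0.3  0.1 -0.4] roll -0.0016
```

View pics/s8c.png

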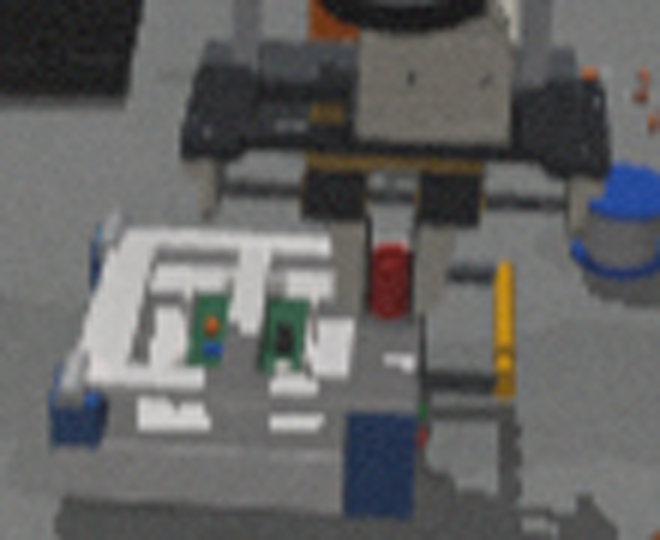

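View pics/c8c.png

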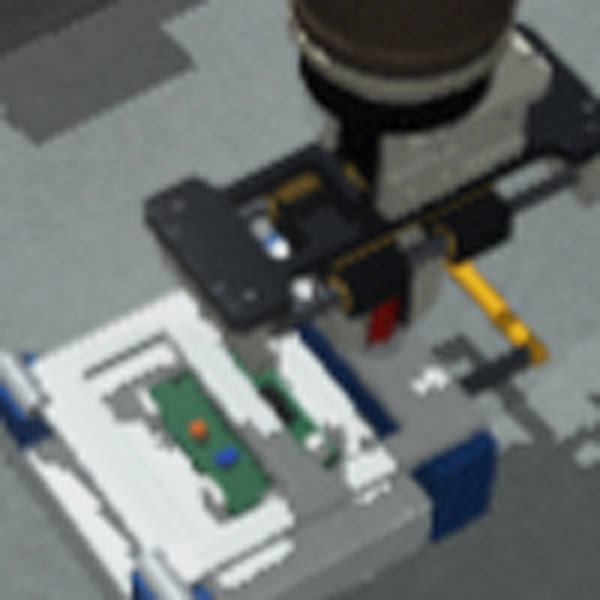

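Request:
jog_arm(
  increments=[
    {"slide": [0, 0, -1], "roll": 0, "gripper": 0},
    {"slide": [0, 0, -1], "roll": 0, "gripper": 0},
    {"slide": [0, 0, -1], "roll": 0, "gripper": 0},
    {"slide": [0, 0, -1], "roll": 0, "gripper": 0},
    {"slide": [0, 0, -1], "roll": 0, "gripper": 0},
    {"slide": [0, 0, -1], "roll": 0, "gripper": 0},
    {"slide": [0, 0, -1], "roll": 0, "gripper": 0},
    {"slide": [0, 0, -1], "roll": 0, "gripper": 0},
    {"slide": [0, 0, -1], "roll": 0, "gripper": 0},
    {"slide": [0, 0, -1], "roll": 0, "gripper": 0},
  ],
)

```text
clock: 25.42
position: [0.4966, 0.015, 0.0706]
ee_rot: [-2.276, -2.164, -0.001]
force: [-7.1, 0.9, 19.1]
width: 0.208
```

```bash
python3 go.py .4966 .0147 .0708 87.2; python3 snap.py side s9; python3 snap.py wrist w13; python3 snap.py scene c9; python3 - <<'E'
from h import *
def yel(D,st=None):
    h=hsv(D);m=(h[...,0]>12)&(h[...,0]<34)&(h[...,1]>140)&(h[...,2]>90);P,px=cloud(D,m,st);k=(np.abs(P[:,0]-.4405)<.02)&(abs(P[:,1]-.018)<.055)&(P[:,2]>.03);return k.sum(),np.percentile(P[k,2],[10,50,90,95]).round(4),np.median(P[k],0).round(4)
for n in("s4","s5","s8","s9","c6","c8","c9"):
    D=load(n)
    try: print(n,yel(D))
    except Exception as e: print(n,e)
# bar/cover: side view
D=load("s9");h=hsv(D);m=(h[...,0]>=4)&(h[...,0]<14)&(h[...,1]>150);P,px=cloud(D,m);k=(P[:,1]<-.2)&(P[:,2]>.095)&(P[:,0]>.4)&(P[:,0]<.6);print("cover",k.sum(),np.percentile(P[k],[2,50,98],axis=0).round(4).tolist())
E
```

```text
t 25.42 pos [496.6  15.   70.6] yaw 87.12 tilt 0.06 F [-7.1  0.9 19.1] w 19.2 j [-0.58  0.48  0.59  2.09 -0.42  0.69  0.24]
slide [-0.3  0.  -0.2] roll -0.0014
s4 (np.int64(60), array([0.0868, 0.0885, 0.09  , 0.0907]), array([0.4436, 0.0211, 0.0885]))
s5 (np.int64(63), array([0.073 , 0.0746, 0.0763, 0.0769]), array([0.4428, 0.0276, 0.0746]))
s8 (np.int64(68), array([0.0625, 0.0651, 0.0668, 0.067 ]), array([0.4434, 0.0243, 0.0651]))
s9 (np.int64(71), array([0.0627, 0.0646, 0.0667, 0.0672]), array([0.4433, 0.0237, 0.0646]))
c6 (np.int64(88), array([0.0689, 0.0718, 0.0735, 0.0738]), array([0.4417, 0.0282, 0.0718]))
c8 (np.int64(61), array([0.0604, 0.0626, 0.065 , 0.0654]), array([0.442 , 0.0397, 0.0626]))
c9 (np.int64(62), array([0.0601, 0.0623, 0.0646, 0.0648]), array([0.4418, 0.0396, 0.0623]))
cover 14 [[0.5106, -1.0311, 0.1036], [0.5414, -1.0216, 0.3072], [0.5876, -0.2748, 0.3839]]
```

View pics/w13.png

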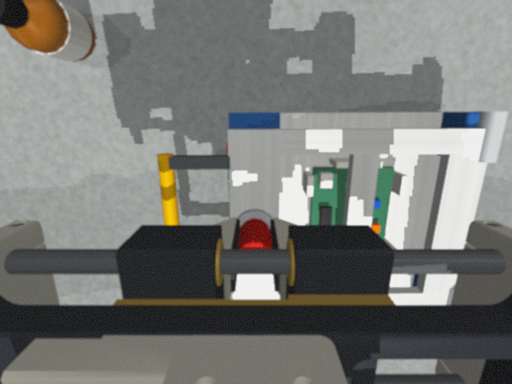

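View pics/s9.png

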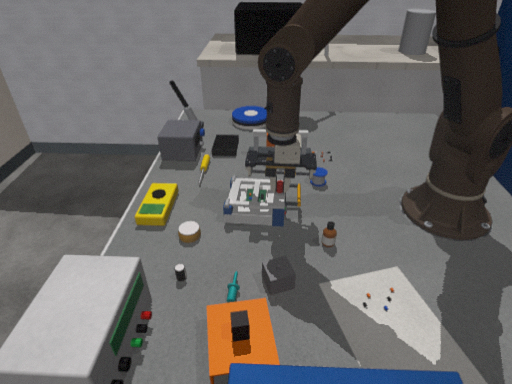

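The wrist view shows the pin upright, with its collar at (255,213) on the lid and the handle at (168,190). The side view shows the arm hiding the cover, so I check the handle height and the cover from the wrist and scene views before handing in.

```bash
python3 - <<'E'
from h import *
D=load("w13");st=D["st"];h=hsv(D);m=(h[...,0]>12)&(h[...,0]<34)&(h[...,1]>140)&(h[...,2]>90);P,px=cloud(D,m,st);k=(px[:,0]<190)&(px[:,1]<224);print("handle",k.sum(),np.percentile(P[k,2],[50,90,95]).round(4))
D=load("c9");h=hsv(D);m=(h[...,0]>=2)&(h[...,0]<16)&(h[...,1]>140);P,px=cloud(D,m);k=(P[:,1]<-.2)&(P[:,1]>-.45)&(P[:,2]>.097);print("cover",k.sum(),np.percentile(P[k],[2,50,98],axis=0).round(4).tolist())
mm=px[k];Q=plane(D,mm,.103)[:,:2]*1000;r=cv2.minAreaRect(Q.astype(np.float32));print(r)
crop(D,160,60,320,220,"c9c",3.7)
E
```

```text
handle 3004 [0.048  0.0642 0.0647]
cover 578 [[0.4432, -0.3559, 0.0982], [0.5007, -0.3045, 0.1016], [0.5406, -0.2715, 0.1049]]
((492.65869140625, -310.570556640625), (99.85769653320312, 92.52841186523438), 0.4188922345638275)
```

View pics/c9c.png

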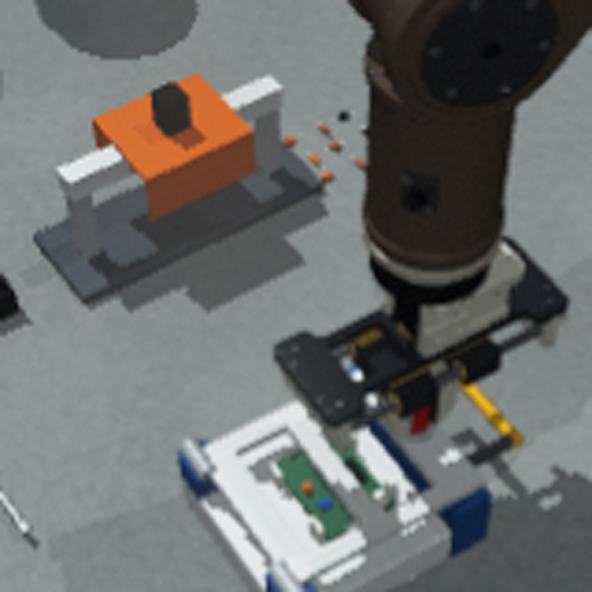

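The cover hangs square on the bar (crop (175,145)) and untouched. The handle top is at 64.7 mm (65 means fully shut), and the pin presses with 19 N. I hand in.

```bash
python3 -c "
from cell import arm
print(arm.sign_off()); s=arm.observe(); print(s['clock'],s['position'],s['force'],s['width'])"
```

```text
the job is handed in; nothing more can be done
None
the job is handed in; nothing more can be done
```

I hung the orange cover on the stand's bar, swung the lid down by its handle, and pushed the red pin through the lid into the base. I handed the job in at about 25.6 s, still holding the pin pressed down. No verdict was reported, so these are my own last measurements:

| Check | Measured | Expected |
|---|---|---|
| Lid: top of handle bar | 64.7 mm | 65 mm when fully shut |
| Pin: collar height, worked out from the tool height | 63.8 mm | 64 mm when fully home |
| Pin: push down | about 19 N | 2.5 N or more |
| Cover on the bar | square, roof at about 102 mm, untouched | level, on the bar |

- **Readings that disagreed:** the fixed cameras differed from the wrist camera by 2–5 mm around the fixture, so I used the wrist camera's positions there. In the final check the side camera put the handle bar about 2 mm higher than the other two views. The last scene view's outline of the cover included a wall, so its offset across the bar is only rough there. I centred it on the bar to within 1 mm when I released it.
- **Peak push:** pressing down reached 35 N at one point. I eased it back to 19 N before handing in.
- **Sideways force:** about 7 N sideways remained on the tool at the end.
- **Other objects:** none of the bystanders looked moved, though I didn't measure their positions. The turquoise look-alike pin, which I never touched, had already toppled by my first wrist picture.

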